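# Set up a dry-fitted column sample beside its clipped profile template

## Task

Set up the carved column sample for checking: first take the aluminium profile template by its red grip from the wooden rack and press it upright, centred and fully home into the blue sprung clip. Then build the column on the wooden-topped stand, each piece upright and centred on what is below: the dark slate plinth squared up within the blue outline, on it the terracotta drum with its wider bead down, and on top the white rosette, face up. Let go of everything, and leave the hammer and the loose stone offcut where they lie.

Things in the scene. Friction and masses are not known exactly. Their poses are not given: they have to be found in the camera images.
- template: Profile template, upright in the rack: aluminium plate 5 mm thick (x), 84 mm long (y) in the lower 32 mm, 62 to 78 mm above, 62 mm high; on top a red grip 14 mm thick (x), 50 mm long (y), 60 to 84 mm above the bottom edge. 120 g. Same both ways round. Origin: middle of the bottom edge; z up. Grasp the grip from above, across its thickness.
- rack: Fixed brown wooden rack block 60 x 124 mm (x, y), 40 mm high, in which the template starts. Its slot runs along its y: 8 mm wide, 96 mm long, floor 14 mm above the table. Origin: centre of its underside. Pull the template straight up by at least 26 mm to clear it.
- clip: Fixed blue sprung clip, base 84 x 100 x 14 mm. Two orange jaws, 64 mm long along its y, meet near x = 0 (gap 1 mm), part along x as a plate enters from above (10 to 15 N), and flare to a mouth 16 mm wide, 58 mm above the table. Blue uprights at x = +-37 mm, 48 mm high. The plate's y lies along the clip's y; fully home its bottom edge is 14 mm above the table. Origin: centre of underside.
- stand: Fixed stand: dark steel disc 124 mm in diameter carrying a square light wood top 86 x 86 mm, with a 68 mm square blue outline parallel to its sides. The top is 30 mm above the table. Origin: centre of its underside, x and y along the sides of the square.
- plinth: Slate plinth: dark grey square block 60 x 60 x 34 mm high, about 320 g. Origin: centre of its underside; x and y along its sides.
- drum: Terracotta drum: round, reddish, 44 mm high, 50 mm in diameter, with a wider bead 56 mm in diameter around its lowest 8 to 11 mm; flat top. 190 g. Starts upright, bead down. Origin: centre of its underside.
- rosette: Rosette: white plaster square block 56 x 56 x 26 mm, with a carved flower in relief on its top (to 30 mm, and a small central boss to 34 mm). 160 g. Starts face up. Origin: centre of its underside; x and y along its sides.
- hammer: Bystander: wooden-handled hammer lying on the table at the right (-y) edge of the work, about 0.25 to 0.3 m long. Not to be moved. Origin: on its length, at its underside.
- offcut: Bystander: beige limestone offcut, 90 x 60 x 45 mm, at the left (+y) edge of the work. Not to be moved. Origin: centre of its underside.
Not all that is in view belongs to the job. Of the things that look like the drum, take the one that is farthest to the robot's left at the start. What is shaped like the template but purple is not meant.

How it is judged (in metres and radians):
On the way, in this order (a step that is already met when the one before it is completed fails the run):
1. the template is pressed fully home in the clip and released (x of template in the frame of clip between -0.006 and 0.006 m and y of template in the frame of clip between -0.01 and 0.01 m and z of template in the frame of clip between 0.01 and 0.0175 m and angle between template's own z axis and vertical below 0.12 rad and linear speed of template below 0.02 m/s and angular speed of template below 0.2 rad/s and contact force between template and the fingers below 0.05 N), for 0.2 s.
2. the slate plinth stands centred and square on the stand, released (horizontal distance between plinth and stand below 0.01 m and angle between plinth's own z axis and vertical below 0.12 rad and (angle between the x axis of plinth and the x axis of stand, either way round below 0.2 rad or angle between the x axis of plinth and the y axis of stand, either way round below 0.2 rad) and z of plinth in the frame of stand between 0.027 and 0.033 m and linear speed of plinth below 0.02 m/s and angular speed of plinth below 0.2 rad/s and contact force between plinth and the fingers below 0.05 N), for 0.2 s.
3. the drum stands centred on the plinth, released (horizontal distance between drum and plinth below 0.01 m and angle between drum's own z axis and vertical below 0.12 rad and z of drum in the frame of plinth between 0.031 and 0.037 m and linear speed of drum below 0.02 m/s and angular speed of drum below 0.2 rad/s and contact force between drum and the fingers below 0.05 N), for 0.2 s.
4. the rosette lies face up, centred on the drum, released (horizontal distance between rosette and drum below 0.01 m and angle between rosette's own z axis and vertical below 0.12 rad and z of rosette in the frame of drum between 0.041 and 0.047 m and linear speed of rosette below 0.02 m/s and angular speed of rosette below 0.2 rad/s and contact force between rosette and the fingers below 0.05 N), for 0.2 s.
At the end, for the whole second after the job is handed in: Template upright in the clip, bottom edge within 3.5 mm of its floor, within 10 mm of centre; plinth within 10 mm and 0.2 rad of the stand; drum on plinth and rosette on drum within 10 mm; all seated within 3 mm, tilt under 0.12 rad, released, at rest (all of step 1 and all of step 2 and all of step 3 and all of step 4); the robot touches nothing.
It fails at once if the hammer is disturbed (moved over 20 mm) (distance of hammer from where it was at the start of the episode above 0.02 m).
It fails at once if the stone offcut is disturbed (moved over 20 mm) (distance of offcut from where it was at the start of the episode above 0.02 m).
It also fails if it takes over 136 s, if anything falls off the work surface, if the arm or the gripper's body presses on something with over 40 N, if the wrist force passes 120 N, or if a joint passes its speed limit or range.

## Robot

A 7-joint arm with a two-finger parallel gripper is mounted at the origin on the work surface. World frame = base frame: x ahead of the robot, y to its left, z up, the work surface at z = 0. Lengths are in mm, angles in rad, forces in N, time in s.
With the tool pointing down it reaches from about 400 to 875 mm from the base axis. Payload 4.4 kg.
Tool frame: the origin (TCP) lies at the very end of the fingers, on their centre line; the grasp point (between the pads) lies 19 mm behind it; y points along the fingers, x is the direction in which the jaws open and shut, and the axes are right-handed (so a half turn about y gives the same grasp; the last joint's range is limited). The gripper opens to 85 mm and grips with 20 to 120 N. Pads are 22 mm wide; open, the fingers measure 114 mm over their backs; the gripper's body (76 mm by 85 mm) begins 54 mm behind the grasp point. The pads swing forward as they close: fully open they stand 13 mm farther back than shut.
Start: joints at [1.131, 0.628, 0.038, 1.517, -0.027, 0.996, -0.02], TCP at [237.379, -605.119, 231.313] pointing down, gripper open.
Joint ranges: [-3.06, 3.06], [-0.37, 2.12], [-1.25, 1.32], [0.18, 2.47], [-1.1, 4.24], [0.23, 1.98], [-2.94, 2.94]. Speed limits (rad/s): [2.57, 2.57, 3.14, 3.14, 3.14, 3.14, 3.14].

## Interface

Orientations are given as [roll, pitch, yaw] about the fixed x, y, z axes, in that order (R = Rz(yaw) Ry(pitch) Rx(roll)).
In Python, from cell import readout, eyes, finish_job gives the robot as it stands. The module is installed in compiled form; this text tells all that it offers.
- The arm moves only by the tool apply_moves, never from a script. Its argument "commands" is a list that holds one entry, the list of rows, each a list of 6 numbers: the shift along the tool's x, y, z in units of 0.04 m (1.0 is 0.04 m), then the turn, a rotation vector about the tool's x, y, z in units of 5 degrees (1.0 is 5 degrees). A call has 1 to 8 rows; each row shifts and turns the pose as measured when the row begins, along the tool's axes as they then stand; what a row does not reach is not made up. A row lasts 1/12 s, in which the tool goes at most 41.7 mm and 7.16 degrees, less where a joint would pass 70% of its speed; a pose out of reach is approached as far as the arm can. A call with a number of a shift or a turn outside -1 to 1 is refused whole. A call with a gripper value outside its range is refused whole. "claw" is the finger opening in mm, from 0 to 85.4, set as the call begins (left out, the last holds). The fingers move at their own pace and stop on an object; the grip force is fixed at half the most. Time passes only in rows, so rows that do not move let the fingers close. It gives the time, the measured TCP pose, the force and the opening at its end, in the units of the state.
- readout.read_state(): the state, without advancing time (a new reading comes with each control period).
- eyes.get_image(name): name is "scene" or "side" or "wrist"; returns a dict with "image" (400x640x3 uint8, red, green, blue), "mtx" (3x3 intrinsics, pixels), "rvec" (rotation vector, rad) and "tvec" (3), from world to camera coordinates, as OpenCV has them. Camera axes: x right, y down, z forward; pixel columns grow to the right and rows downward; lengths in mm; the calibration is good to about 2 mm. A picture is of the moment at which its call begins. There is no depth.
- finish_job(): hands the job in, once; it reports no verdict.
The state is a dict: "clock": time; "qpos": joint angles; "qd": joint speeds; "tau": joint torques, N m; "eef_pos": TCP position; "tool_rot": TCP orientation; "force": force on the tool from outside, world axes, zero at the start; "torque": the same for the moment, N m; "width": finger opening in mm.
Only numpy, scipy, OpenCV 4.12 (cv2) and the standard library are available. Lean on these libraries where they do the work, as an engineer would, in place of code of your own. Each camera call takes 0.05 s, during which the arm holds its last target. There are 200 camera calls.

## Working session

There is one attempt and no reset: what is moved stays moved. The work goes in short steps, Python scripts to look and compute and a tool call to move; the robot and the scene stay as the last step left them, time stands still between calls to the robot, and variables do not carry over. Pictures are saved under pics/ and viewed, about 12 in all and at most 16, crops included, and the job is handed in when it is done.

Besides the shell and the picture viewer there is one more tool, called in YAML: its name, and indented under it one key for each argument. apply_moves: Moves the arm, as the interface text tells. Shifts and turns lie within -1 to 1; 1 stands for 0.04 m of shift or 5 degrees of turn. Its arguments: {"type":"object","properties":{"commands":{"type":"array"},"claw":{"type":"number"}},"required":["commands"]}

```bash
mkdir -p pics; cat > h.py <<'E'
import numpy as np, cv2
from cell import readout, eyes, finish_job
from scipy.spatial.transform import Rotation as Ro
def cam(n):
    d=eyes.get_image(n); d={k:np.array(v) for k,v in d.items()}
    return d
def save(d,fn,crop=None,s=1):
    im=d['image'][:,:,::-1]
    if crop: x0,y0,x1,y1=crop; im=im[y0:y1,x0:x1]
    cv2.imwrite('pics/'+fn,cv2.resize(im,None,fx=s,fy=s,interpolation=cv2.INTER_CUBIC))
def ray(d,u,v):
    R=cv2.Rodrigues(d['rvec'].astype(float))[0]; t=d['tvec'].reshape(3)
    c=-R.T@t; return c,R.T@np.linalg.inv(d['mtx'])@np.array([u,v,1.])
def onz(d,u,v,z):
    c,r=ray(d,u,v); return c+r*(z-c[2])/r[2]
def proj(d,P):
    return cv2.projectPoints(np.array(P,float).reshape(-1,3),d['rvec'].astype(float),d['tvec'].astype(float),d['mtx'].astype(float),None)[0].reshape(-1,2)
E
python3 - <<'E'
from h import *
s=readout.read_state(); print({k:np.round(v,3) for k,v in s.items()})
for n in ['scene','side','wrist']:
    d=cam(n); np.savez('/tmp/'+n,**d); save(d,n+'0.png'); print(n, ray(d,320,200)[0])
print(Ro.from_euler('xyz',s['tool_rot']).as_matrix().round(3))
E
```

```text
{'clock': np.float64(0.0), 'qpos': array([ 1.131,  0.629,  0.038,  1.518, -0.027,  0.996, -0.02 ]), 'qd': array([ 0.001, -0.001, -0.001,  0.001, -0.001,  0.002,  0.001]), 'tau': array([ 0.0000e+00, -5.6340e+01,  1.2260e+00, -1.9345e+01,  1.1000e-02,
        1.1000e-02, -0.0000e+00]), 'eef_pos': array([ 237.172, -604.513,  230.36 ]), 'tool_rot': array([-1.571,  0.002, -1.197]), 'force': array([ 0.186, -0.312, -0.33 ]), 'torque': array([-0.04 , -0.022, -0.024]), 'width': np.float64(85.323)}
scene [1428.34008748   21.96821949  612.88252469]
side [  8.09256375 565.18914096 980.70556901]
wrist [ 317.15215332 -574.25349026  372.17924176]
[[ 0.365 -0.001  0.931]
 [-0.931  0.002  0.365]
 [-0.002 -1.     0.   ]]
```

View pics/scene0.png

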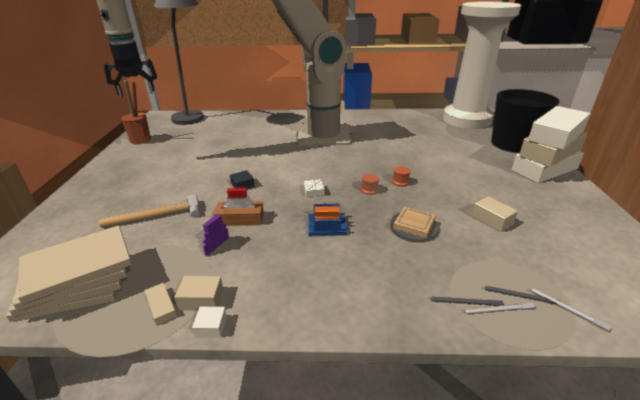

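View pics/side0.png

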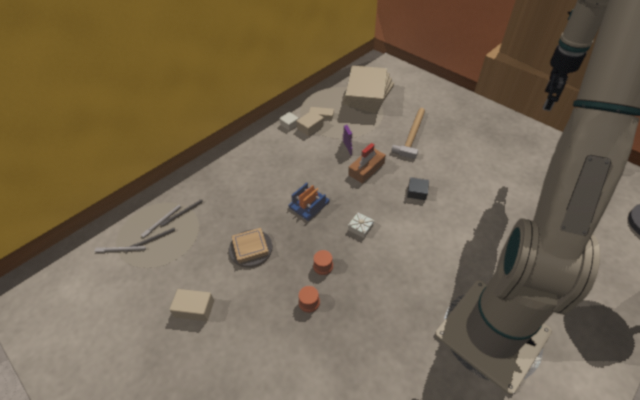

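The scene view shows the robot from the front. The rack with the red grip is at (238,205), the purple decoy at (215,234), the clip at (328,218), the stand at (414,223), the plinth at (242,180) and the rosette at (314,187). The two drum candidates are at (370,184) and (401,177). In the side view they are at (322,262) and (309,299). The one at scene (401,177) should be the farther left (+y), which I'll check with rays and a crop.

```bash
python3 - <<'E'
from h import *
S=dict(np.load('/tmp/scene.npz')); D=dict(np.load('/tmp/side.npz'))
from scipy.spatial import distance
def tri(a,b):
    c1,r1=ray(S,*a); c2,r2=ray(D,*b); r1/=np.linalg.norm(r1); r2/=np.linalg.norm(r2)
    k=np.linalg.lstsq(np.c_[r1,-r2],c2-c1,rcond=None)[0]; p,q=c1+r1*k[0],c2+r2*k[1]
    return ((p+q)/2).round(), np.linalg.norm(p-q).round(1)
for n,a,b in [('drumA',(370,184),(322,262)),('drumB',(401,177),(309,299)),('grip',(238,194),(368,150)),('rack',(240,211),(367,164)),('clipjaw',(328,210),(308,195)),('stand',(414,220),(250,243)),('plinth',(242,178),(418,185)),('rosette',(314,185),(361,223)),('offcut',(495,212),(191,302)),('hammerhead',(194,206),(405,153)),('purple',(215,234),(347,138))]:
    print(n,*tri(a,b))
a=cv2.resize(S['image'][160:260,180:440,::-1],(780,300),interpolation=2); b=cv2.resize(D['image'][110:330,210:460,::-1],(341,300),interpolation=2)
b=cv2.resize(b,(341,300)); 
cv2.imwrite('pics/crop1.png',np.vstack([a,cv2.copyMakeBorder(b,0,0,0,780-341,0)]))
for i,(d,nm) in enumerate([(S,'S'),(D,'D')]):
    h=cv2.cvtColor(d['image'],cv2.COLOR_RGB2HSV)
    for nme,lo,hi in [('red',(0,150,90),(9,255,255))]:
        n,l,st,ce=cv2.connectedComponentsWithStats(cv2.inRange(h,lo,hi))
        for k in range(1,n):
            if 40<st[k,4]<900: print(nm,nme,st[k],ce[k].round(1))
E
```

```text
drumA [434. 147.  21.] 1.6
drumB [384. 249.  17.] 0.1
grip [ 587. -224.   83.] 5.2
rack [ 585. -224.   24.] 0.3
clipjaw [615.  19.  49.] 0.7
stand [624. 244.  25.] 0.6
plinth [ 406. -256.   27.] 4.1
rosette [442. -25.  22.] 0.3
offcut [591. 463.  28.] 0.5
hammerhead [ 535. -371.    5.] 1.7
purple [ 707. -261.   40.] 2.5
S red [121 112  24  31 430] [133.1 127. ]
S red [393 167  17  19 261] [401.  176.1]
S red [361 175  17  19 166] [367.5 182.3]
S red [227 187  19  11 180] [236.6 192.3]
D red [363 144  10   9  41] [367.8 148.4]
```

View pics/crop1.png

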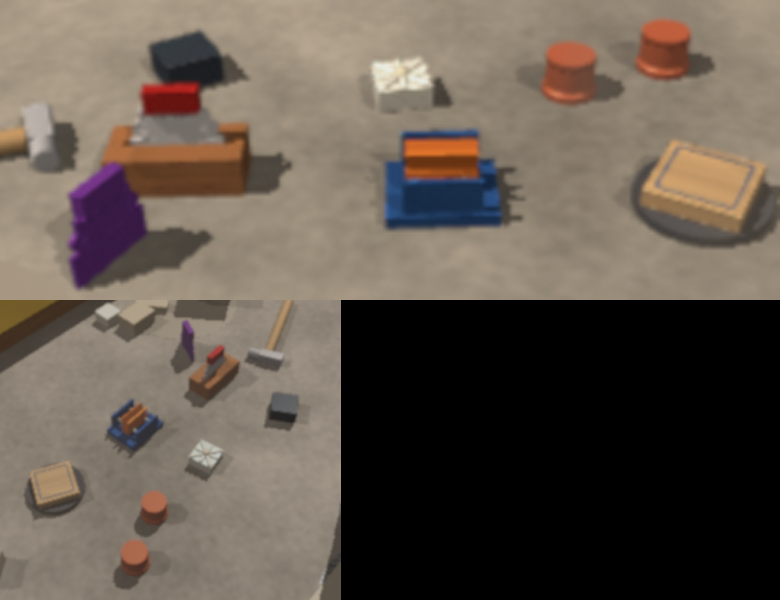

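View pics/wrist0.png

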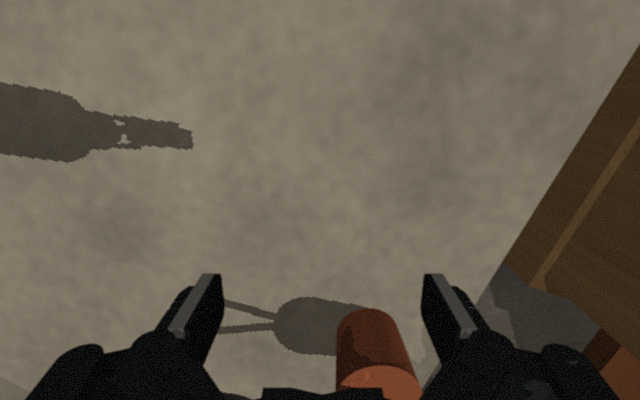

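```bash
cat >> h.py <<'E'
def T(s=None):
    s=s or readout.read_state(); return np.array(s['eef_pos']),Ro.from_euler('xyz',s['tool_rot'])
def plan(tgt,yaw,n,pose=None):
    """rows to bring the TCP to tgt with tool x at yaw (deg), pointing down"""
    p,R=pose or T(); c,s=np.cos(np.radians(yaw)),np.sin(np.radians(yaw))
    Rt=Ro.from_matrix(np.array([[c,s,0],[0,0,-1],[-s,c,0]]).T)
    step=(R.inv()*Rt).as_rotvec()/n; dp=(np.array(tgt)-p)/n
    print('dist',np.linalg.norm(dp*n).round(1),'per row turn deg',np.degrees(step).round(2))
    for i in range(n):
        r=np.r_[R.inv().apply(dp)/40,np.degrees(step)/5]; print([float(x) for x in r.round(2)],end=', ')
        R=R*Ro.from_rotvec(step); p=p+dp
        if i%8==7: print()
    print(); return p,R
E
python3 - <<'E'
from h import *
d=dict(np.load('/tmp/wrist.npz')); 
for uv in [(320,200),(0,0),(640,0),(320,400)]: print(onz(d,*uv,0).round(), ray(d,*uv)[0].round())
plan((590,-310,260),0,16)
E
```

```text
[ 200. -617.    0.] [ 317. -574.  372.]
[ 274. -265.    0.] [ 317. -574.  372.]
[ 494. -824.    0.] [ 317. -574.  372.]
[ -76. -725.    0.] [ 317. -574.  372.]
dist 460.6 per row turn deg [-0.   -4.29 -0.  ]
[-0.23, -0.05, 0.68, -0.0, -0.86, -0.0], [-0.18, -0.05, 0.7, -0.0, -0.86, -0.0], [-0.12, -0.05, 0.71, -0.0, -0.86, -0.0], [-0.07, -0.05, 0.71, -0.0, -0.86, -0.0], [-0.02, -0.05, 0.72, -0.0, -0.86, -0.0], [0.04, -0.05, 0.72, -0.0, -0.86, -0.0], [0.09, -0.05, 0.71, -0.0, -0.86, -0.0], [0.14, -0.05, 0.7, -0.0, -0.86, -0.0], 
[0.2, -0.05, 0.69, -0.0, -0.86, -0.0], [0.25, -0.05, 0.67, -0.0, -0.86, -0.0], [0.3, -0.05, 0.65, -0.0, -0.86, -0.0], [0.34, -0.05, 0.63, -0.0, -0.86, -0.0], [0.39, -0.05, 0.6, -0.0, -0.86, -0.0], [0.43, -0.05, 0.57, -0.0, -0.86, -0.0], [0.48, -0.05, 0.54, -0.0, -0.86, -0.0], [0.52, -0.05, 0.5, -0.0, -0.86, -0.0],
```

apply_moves:
  commands:
    - [[-0.25,-0.1,0.85,0,-0.86,0],[-0.2,-0.1,0.85,0,-0.86,0],[-0.12,-0.05,0.85,0,-0.86,0],[-0.07,-0.05,0.85,0,-0.86,0],[0,-0.05,0.85,0,-0.86,0],[0.05,-0.05,0.85,0,-0.86,0],[0.1,-0.05,0.85,0,-0.86,0],[0.15,-0.05,0.85,0,-0.86,0]]

```text
clock: 0.82
eef_pos: [445.7, -430.4, 246.1]
tool_rot: [-1.578, 0.01, -0.591]
force: [0.9, -0.2, -0.1]
width: 85.1
```

apply_moves:
  commands:
    - [[0.2,-0.05,0.8,0,-0.86,0],[0.25,-0.05,0.8,0,-0.86,0],[0.3,-0.05,0.8,0,-0.86,0],[0.35,-0.05,0.75,0,-0.86,0],[0.4,-0.05,0.7,0,-0.86,0],[0.45,-0.05,0.7,0,-0.86,0],[0.5,-0.05,0.65,0,-0.86,0],[0.5,-0.05,0.65,0,-0.86,0]]

```text
clock: 1.48
eef_pos: [639.8, -232.1, 258.1]
tool_rot: [-1.569, 0.016, 0.04]
force: [1.3, -0.0, -0.0]
width: 85.6
```

```bash
python3 - <<'E'
from h import *
p,R=T(); print(p,R.as_euler('xyz',True)); d=cam('wrist'); np.savez('/tmp/w1',**d); save(d,'w1.png'); plan((587,-224,240),0,8)
E
```

```text
[ 639.82489865 -232.05386687  258.14884119] [-89.92301424   0.90314154   2.29464244]
dist 61.1 per row turn deg [-0.06  0.38 -0.07]
[-0.18, 0.06, 0.0, -0.01, 0.08, -0.01], [-0.18, 0.06, 0.0, -0.01, 0.08, -0.01], [-0.18, 0.06, 0.0, -0.01, 0.08, -0.01], [-0.18, 0.06, -0.0, -0.01, 0.08, -0.01], [-0.18, 0.06, -0.0, -0.01, 0.08, -0.01], [-0.18, 0.06, -0.0, -0.01, 0.08, -0.01], [-0.18, 0.06, -0.0, -0.01, 0.08, -0.01], [-0.18, 0.06, -0.0, -0.01, 0.08, -0.01],
```

View pics/w1.png

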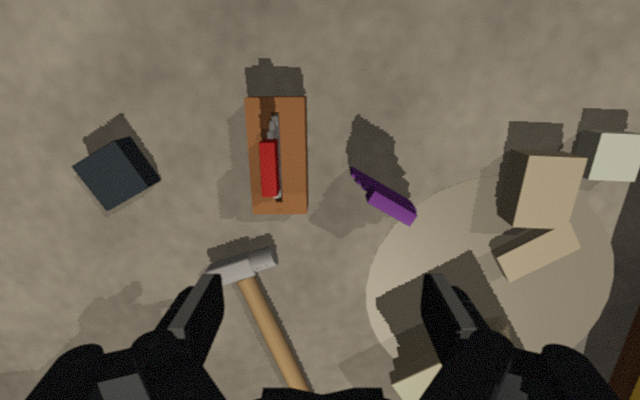

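The wrist view shows the rack at (278,155), the red grip at (268,168), the rotated plinth at (118,173), the purple decoy at (385,197) and the hammer head at (245,263).

```bash
cat >> h.py <<'E'
def blobs(d,lo,hi,z,amin=300,roi=None,close=0):
    """colour mask -> world min-area rect of each blob, taken at height z"""
    m=cv2.inRange(cv2.cvtColor(d['image'],cv2.COLOR_RGB2HSV),lo,hi)
    if roi: k=np.zeros_like(m); x0,y0,x1,y1=roi; k[y0:y1,x0:x1]=1; m=m*k
    if close: m=cv2.morphologyEx(m,cv2.MORPH_CLOSE,np.ones((close,close)))
    out=[]
    for c in cv2.findContours(m,cv2.RETR_EXTERNAL,cv2.CHAIN_APPROX_NONE)[0]:
        if cv2.contourArea(c)<amin: continue
        w=np.array([onz(d,u,v,z)[:2] for u,v in c[:,0]],np.float32)
        r=cv2.minAreaRect(w); out.append(r); b=cv2.boundingRect(c)
        print('px',b,'centre',np.round(r[0],1),'size',np.round(r[1],1),'angle',round(r[2],1))
    return out
E
python3 - <<'E'
from h import *
d=dict(np.load('/tmp/w1.npz')); h=cv2.cvtColor(d['image'],cv2.COLOR_RGB2HSV)
for uv in [(268,168),(295,150),(118,165),(130,150),(90,220),(263,135)]: print(uv,h[uv[1],uv[0]], onz(d,*uv,34).round())
blobs(d,(0,180,100),(6,255,255),98,roi=(200,80,330,230))
blobs(d,(7,120,60),(16,255,255),40,roi=(200,80,330,230),close=25)
blobs(d,(90,40,0),(120,255,80),34,roi=(60,90,180,230))
print(ray(d,0,0)[0])
E
```

```text
(268, 168) [  2 200 152] [ 579. -237.   34.]
(295, 150) [ 12 148 141] [ 608. -216.   34.]
(118, 165) [113  20  52] [ 417. -241.   34.]
(130, 150) [100  29  26] [ 433. -224.   34.]
(90, 220) [ 18  48 134] [ 376. -306.   34.]
(263, 135) [  9 117  63] [ 575. -202.   34.]
px (259, 143, 18, 54) centre [ 589.8 -223.2] size [14.  48.2] angle 2.5
px (244, 96, 64, 118) centre [ 590.4 -223.9] size [ 61.  123.6] angle 2.5
[ 639.52870758 -147.76210558  399.96212438]
```

```bash
python3 - <<'E'
from h import *
print(T()[0]); q=plan((590,-223.5,150),2.5,6); 
E
```

```text
[ 645.19431697 -222.05804059  258.42599514]
dist 121.7 per row turn deg [-0.09  0.09 -0.09]
[-0.23, 0.45, 0.0, -0.02, 0.02, -0.02], [-0.23, 0.45, 0.0, -0.02, 0.02, -0.02], [-0.23, 0.45, 0.0, -0.02, 0.02, -0.02], [-0.23, 0.45, 0.0, -0.02, 0.02, -0.02], [-0.23, 0.45, 0.0, -0.02, 0.02, -0.02], [-0.23, 0.45, 0.0, -0.02, 0.02, -0.02],
```

apply_moves:
  commands:
    - [[-0.23,0.4,0,-0.02,0.02,-0.02],[-0.23,0.45,0,-0.02,0.02,-0.02],[-0.23,0.45,0,-0.02,0.02,-0.02],[-0.23,0.45,0,-0.02,0.02,-0.02],[-0.23,0.4,0,-0.02,0.02,-0.02],[-0.2,0.3,0,-0.02,0.02,-0.02],[0,0,0,0,0,0],[0,0,0,0,0,0]]
  claw: 60

```text
clock: 2.2
eef_pos: [591.9, -216.0, 154.8]
tool_rot: [-1.567, -0.003, 0.053]
force: [1.4, 0.4, 0.3]
width: 59.8
```

```bash
python3 - <<'E'
from h import *
print(T()[0]); q=plan((590,-223.5,100),2.5,4); plan((590,-223.5,68),2.5,2,q)
d=cam('wrist'); blobs(d,(0,180,100),(6,255,255),98,roi=(150,80,480,330))
E
```

```text
[ 591.94570739 -215.9916638   154.83396914]
dist 55.4 per row turn deg [-0.05  0.13  0.04]
[-0.02, 0.34, -0.05, -0.01, 0.03, 0.01], [-0.02, 0.34, -0.05, -0.01, 0.03, 0.01], [-0.01, 0.34, -0.05, -0.01, 0.03, 0.01], [-0.01, 0.34, -0.05, -0.01, 0.03, 0.01], 
dist 32.0 per row turn deg [-0.  0.  0.]
[-0.0, 0.4, -0.0, -0.0, 0.0, 0.0], [-0.0, 0.4, -0.0, -0.0, 0.0, 0.0], 
px (304, 200, 23, 73) centre [ 589.2 -222.8] size [13.3 49. ] angle 2.9
```

apply_moves:
  commands:
    - [[-0.03,0.34,-0.06,-0.01,0.03,0.01],[-0.02,0.34,-0.06,-0.01,0.03,0.01],[-0.01,0.34,-0.05,-0.01,0.03,0.01],[0,0.34,0,0,0,0],[0,0.3,0,0,0,0],[0,0.2,0,0,0,0],[0,0,0,0,0,0],[0,0,0,0,0,0]]

```text
clock: 2.92
eef_pos: [598.4, -225.0, 81.2]
tool_rot: [-1.574, -0.013, 0.044]
force: [-0.1, 0.5, 0.1]
width: 60.1
```

```bash
python3 - <<'E'
from h import *
p,R=T();print(p,R.as_euler('xyz',True)); q=plan((589.5,-223,68),2.6,1)
E
```

```text
[ 598.35526946 -224.97976588   81.1623323 ] [-90.16778895  -0.72232125   2.50362013]
dist 16.0 per row turn deg [ 0.17 -0.1   0.72]
[-0.22, 0.33, 0.06, 0.03, -0.02, 0.14],
```

apply_moves:
  commands:
    - [[-0.22,0.2,0.05,0.03,-0.02,0.14],[0,0.15,0,0,0,0],[0,0,0,0,0,0],[0,0,0,0,0,0]]

```text
clock: 3.25
eef_pos: [589.8, -223.3, 67.3]
tool_rot: [-1.572, -0.002, 0.046]
force: [-0.2, 0.9, 0.4]
width: 59.7
```

```bash
python3 - <<'E'
from h import *
p,R=T();print(p,R.as_euler('xyz',True)); q=plan((589.5,-223,68),2.6,1)
E
```

```text
[ 589.81669993 -223.3405273    67.2745246 ] [-9.00525477e+01 -8.80745521e-02  2.62373522e+00]
dist 0.9 per row turn deg [0.05 0.02 0.09]
[-0.01, -0.02, 0.01, 0.01, 0.0, 0.02],
```

Close, then lift.

apply_moves:
  commands:
    - [[0,0,0,0,0,0],[0,0,0,0,0,0],[0,0,0,0,0,0],[0,0,0,0,0,0],[0,0,0,0,0,0],[0,0,0,0,0,0],[0,0,0,0,0,0],[0,0,0,0,0,0]]
  claw: 0

```text
clock: 3.92
eef_pos: [590.2, -223.6, 68.3]
tool_rot: [-1.572, -0.003, 0.046]
force: [-0.4, -0.9, -0.9]
width: 13.2
```

apply_moves:
  commands:
    - [[0,-0.2,0,0,0,0],[0,-0.3,0,0,0,0],[0,-0.4,0,0,0,0],[0,-0.5,0,0,0,0],[0,-0.8,0,0,0,0],[0,-0.8,0,0,0,0],[0,-0.4,0,0,0,0],[0,0,0,0,0,0]]

```text
clock: 4.58
eef_pos: [589.5, -222.6, 215.0]
tool_rot: [-1.571, -0.003, 0.047]
force: [0.5, -1.2, -1.3]
width: 12.9
```

```bash
python3 - <<'E'
from h import *
p,R=T();print(p,R.as_euler('xyz',True)); q=plan((617,-80,230),2.6,6)
E
```

```text
[ 589.53270977 -222.56117326  215.04518669] [-90.03285535  -0.14760929   2.68089627]
dist 146.0 per row turn deg [0.01 0.01 0.02]
[0.14, -0.06, 0.59, 0.0, 0.0, 0.0], [0.14, -0.06, 0.59, 0.0, 0.0, 0.0], [0.14, -0.06, 0.59, 0.0, 0.0, 0.0], [0.14, -0.06, 0.59, 0.0, 0.0, 0.0], [0.14, -0.06, 0.59, 0.0, 0.0, 0.0], [0.14, -0.06, 0.59, 0.0, 0.0, 0.0],
```

apply_moves:
  commands:
    - [[0.14,-0.1,0.5,0,0,0],[0.14,-0.1,0.6,0,0,0],[0.14,-0.05,0.6,0,0,0],[0.14,-0.05,0.6,0,0,0],[0.14,0,0.6,0,0,0],[0.1,0,0.5,0,0,0],[0,0,0,0,0,0],[0,0,0,0,0,0]]

```text
clock: 5.25
eef_pos: [614.1, -82.3, 227.7]
tool_rot: [-1.574, -0.003, 0.042]
force: [-0.3, -0.7, -0.9]
width: 13.3
```

```bash
python3 - <<'E'
from h import *
p,R=T();print(p,R.as_euler('xyz',True)); d=cam('wrist'); np.savez('/tmp/w2',**d); save(d,'w2.png')
h=cv2.cvtColor(d['image'],cv2.COLOR_RGB2HSV)
print('orange');blobs(d,(5,190,120),(16,255,255),58)
print('blue');blobs(d,(100,120,40),(125,255,255),48)
E
```

```text
[614.05724965 -82.29850726 227.68163254] [-90.19199899  -0.16818389   2.40368301]
orange
px (319, 22, 13, 81) centre [613.8  16.4] size [ 9.7 61.5] angle 2.3
blue
px (285, 7, 95, 113) centre [619.9  15.2] size [78.6 89.1] angle 2.5
```

View pics/w2.png

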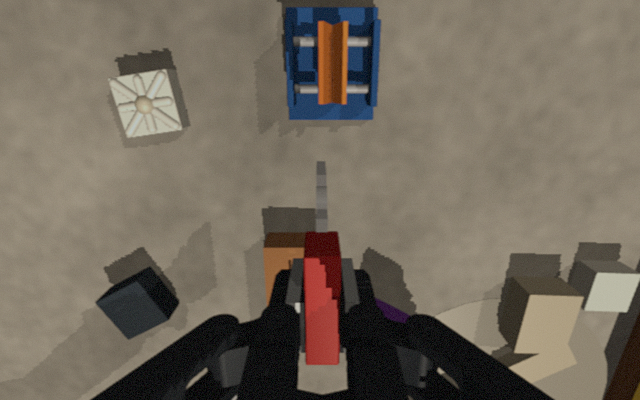

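The template is held along y in the wrist view. The clip is at (333,62) with its orange jaws across columns 318–348, and the rosette is at (147,103).

```bash
python3 - <<'E'
from h import *
d=dict(np.load('/tmp/w2.npz'))
h=cv2.cvtColor(d['image'],cv2.COLOR_RGB2HSV); print(h[60,312:354].tolist())
blobs(d,(5,150,60),(18,255,255),58,roi=(300,0,365,115),close=5)
blobs(d,(100,120,20),(125,255,255),14,roi=(270,0,400,125),close=21)
print('grip bottom/top'); blobs(d,(0,180,60),(6,255,255),245.,roi=(280,220,360,380),amin=100)
E
```

```text
[[107, 185, 80], [105, 160, 51], [104, 151, 49], [105, 219, 43], [112, 176, 45], [162, 82, 56], [10, 169, 124], [12, 189, 169], [12, 190, 184], [13, 202, 182], [13, 193, 178], [12, 195, 165], [13, 199, 149], [12, 201, 147], [12, 203, 148], [12, 204, 146], [12, 204, 139], [13, 204, 130], [12, 207, 118], [12, 209, 106], [10, 164, 104], [12, 224, 98], [13, 199, 95], [11, 203, 94], [12, 220, 87], [9, 189, 96], [11, 179, 97], [13, 237, 87], [12, 212, 83], [11, 197, 93], [15, 200, 143], [14, 179, 178], [15, 187, 187], [15, 182, 189], [14, 173, 175], [6, 106, 135], [120, 82, 96], [105, 196, 99], [106, 167, 101], [107, 146, 101], [106, 189, 96], [106, 169, 101]]
px (318, 21, 30, 83) centre [620.2  16.6] size [24.2 63. ] angle 2.2
px (285, 0, 95, 120) centre [620.7  19.3] size [ 87.  104.1] angle 2.5
grip bottom/top
px (303, 232, 38, 132) centre [614.9 -84.7] size [15.1 64.2] angle 2.8
```

```bash
python3 - <<'E'
from h import *
print(T()[0]); q=plan((620.2,16.8,150),2.3,6)
E
```

```text
[614.04227043 -81.64462662 227.66088538]
dist 125.5 per row turn deg [0.02 0.02 0.03]
[0.04, 0.32, 0.41, 0.0, 0.0, 0.01], [0.04, 0.32, 0.41, 0.0, 0.0, 0.01], [0.04, 0.32, 0.41, 0.0, 0.0, 0.01], [0.04, 0.32, 0.41, 0.0, 0.0, 0.01], [0.04, 0.32, 0.41, 0.0, 0.0, 0.01], [0.04, 0.32, 0.41, 0.0, 0.0, 0.01],
```

apply_moves:
  commands:
    - [[0.04,0.2,0.4,0,0,0.01],[0.04,0.3,0.4,0,0,0.01],[0.04,0.35,0.4,0,0,0.01],[0.04,0.35,0.4,0,0,0.01],[0.04,0.35,0.4,0,0,0.01],[0.04,0.35,0.4,0,0,0.01],[0,0,0,0,0,0],[0,0,0,0,0,0]]

```text
clock: 5.97
eef_pos: [619.4, 1.9, 146.5]
tool_rot: [-1.582, 0.004, 0.024]
force: [0.0, -0.6, -0.6]
width: 13.2
```

```bash
python3 - <<'E'
from h import *
p,R=T();print(p,R.as_euler('xyz',True)); q=plan((620.2,16.8,120),2.3,2)
d=cam('wrist'); np.savez('/tmp/w3',**d); save(d,'w3.png')
E
```

```text
[619.41081039   1.87647317 146.51177827] [-90.6424401    0.24043411   1.38385759]
dist 30.4 per row turn deg [ 0.32 -0.46 -0.12]
[0.02, 0.33, 0.19, 0.06, -0.09, -0.02], [0.02, 0.33, 0.19, 0.06, -0.09, -0.02],
```

View pics/w3.png

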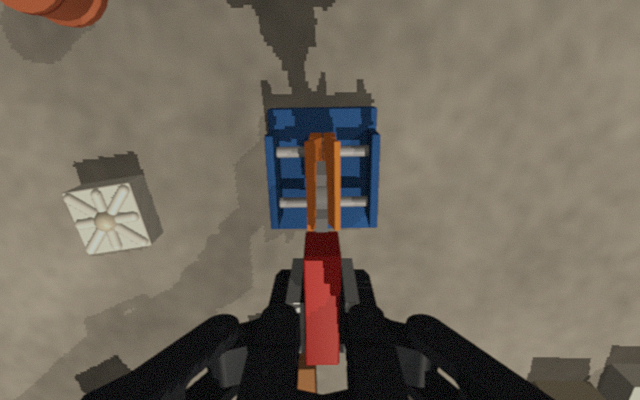

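The template is in line with the jaws: they span columns 305–341 and the plate is at about 322. I'll correct y and descend.

apply_moves:
  commands:
    - [[0.02,0.1,0.2,0.06,-0.09,-0.02],[0.02,0.1,0.2,0.06,-0.09,-0.02],[0,0,0,0,0,0],[0,0,0,0,0,0],[0,0,0,0,0,0]]

```text
clock: 6.43
eef_pos: [621.9, 13.7, 139.9]
tool_rot: [-1.573, -0.003, 0.034]
force: [0.2, -0.5, -0.9]
width: 13.2
```

```bash
python3 - <<'E'
from h import *
p,R=T();print(p,R.as_euler('xyz',True)); q=plan((620.2,16.8,116),2.3,2)
E
```

```text
[621.94284315  13.66376455 139.93286081] [-90.09773915  -0.16909635   1.96580478]
dist 24.2 per row turn deg [ 0.05 -0.17  0.08]
[-0.02, 0.3, 0.04, 0.01, -0.03, 0.02], [-0.02, 0.3, 0.04, 0.01, -0.03, 0.02],
```

apply_moves:
  commands:
    - [[-0.02,0.2,0.04,0.01,-0.03,0.02],[-0.02,0.2,0.04,0.01,-0.03,0.02],[0,0.1,0,0,0,0],[0,0,0,0,0,0],[0,0,0,0,0,0]]

```text
clock: 6.85
eef_pos: [620.3, 15.9, 118.2]
tool_rot: [-1.572, 0.0, 0.039]
force: [0.5, -0.0, -1.3]
width: 13.4
```

```bash
python3 - <<'E'
from h import *
p,R=T();print(p,R.as_euler('xyz',True)); q=plan((620.2,16.8,68),2.3,5)
E
```

```text
[620.28020314  15.85060676 118.17219833] [-9.00404382e+01  1.53219786e-02  2.22557699e+00]
dist 50.2 per row turn deg [ 0.01 -0.01 -0.  ]
[-0.0, 0.25, 0.0, 0.0, -0.0, -0.0], [-0.0, 0.25, 0.0, 0.0, -0.0, -0.0], [-0.0, 0.25, 0.0, 0.0, -0.0, -0.0], [-0.0, 0.25, 0.0, 0.0, -0.0, -0.0], [-0.0, 0.25, 0.0, 0.0, -0.0, -0.0],
```

apply_moves:
  commands:
    - [[0,0.2,0.01,0,0,0],[0,0.2,0.01,0,0,0],[0,0.2,0,0,0,0],[0,0.2,0,0,0,0],[0,0.2,0,0,0,0],[0,0.15,0,0,0,0],[0,0,0,0,0,0]]

```text
clock: 7.43
eef_pos: [620.1, 17.1, 69.4]
tool_rot: [-1.572, 0.0, 0.04]
force: [0.0, -0.5, -0.6]
width: 13.1
```

```bash
python3 - <<'E'
from h import *
p,R=T();print(p,R.as_euler('xyz',True),readout.read_state()['force']); q=plan((620.2,16.8,68),2.3,1)
E
```

```text
[620.10241858  17.05627846  69.38732571] [-9.00747031e+01  5.91572989e-03  2.30828045e+00] [ 0.04941566 -0.46358256 -0.59213931]
dist 1.4 per row turn deg [ 0.07  0.01 -0.01]
[0.0, 0.03, -0.01, 0.01, 0.0, -0.0],
```

apply_moves:
  commands:
    - [[0,0.1,0,0,0,0],[0,0.1,0,0,0,0],[0,0.1,0,0,0,0]]

```text
clock: 7.68
eef_pos: [621.3, 17.1, 68.2]
tool_rot: [-1.575, -0.002, 0.039]
force: [-9.9, 0.2, 30.9]
width: 13.1
```

apply_moves:
  commands:
    - [[0,0,0,0,0,0],[0,0,0,0,0,0],[0,0,0,0,0,0],[0,0,0,0,0,0],[0,0,0,0,0,0],[0,0,0,0,0,0]]
  claw: 45

```text
clock: 8.18
eef_pos: [623.7, 17.2, 69.6]
tool_rot: [-1.575, -0.008, 0.038]
force: [-0.2, -0.1, -0.9]
width: 45.2
```

apply_moves:
  commands:
    - [[0,-0.3,0,0,0,0],[0,-0.6,0,0,0,0],[0,-0.8,0,0,0,0],[0,-0.8,-0.3,0,0,0],[0,-0.8,-0.5,0,0,0],[0,-0.8,-0.6,0,0,0],[0,-0.2,-0.3,0,0,0],[0,0,0,0,0,0]]
  claw: 85

```text
clock: 8.85
eef_pos: [623.9, -50.2, 250.8]
tool_rot: [-1.574, -0.002, 0.044]
force: [0.0, -1.0, -1.7]
width: 84.9
```

```bash
python3 - <<'E'
from h import *
p,R=T();print(p,R.as_euler('xyz',True)); d=cam('wrist'); np.savez('/tmp/w4',**d); save(d,'w4.png')
print('grip'); blobs(d,(0,180,60),(6,255,255),98)
print('jaws'); blobs(d,(8,150,60),(18,255,255),58,close=15)
q=plan((425,-250,200),-40,12)
E
```

```text
[623.88985063 -50.16926531 250.76644063] [-90.17851858  -0.13763032   2.51209368]
grip
px (310, 71, 20, 64) centre [620.3  17.4] size [15.1 49.2] angle 2.5
jaws
px (259, 248, 52, 102) centre [ 591.  -200.9] size [ 55.5 133.3] angle 2.3
px (304, 65, 32, 72) centre [620.5  16.6] size [27.9 63. ] angle 3.1
dist 287.4 per row turn deg [0.01 3.55 0.02]
[-0.43, 0.1, -0.4, 0.0, 0.71, 0.0], [-0.41, 0.1, -0.43, 0.0, 0.71, 0.0], [-0.38, 0.1, -0.45, 0.0, 0.71, 0.0], [-0.35, 0.1, -0.47, 0.0, 0.71, 0.0], [-0.32, 0.1, -0.49, 0.0, 0.71, 0.0], [-0.29, 0.11, -0.51, 0.0, 0.71, 0.0], [-0.26, 0.11, -0.53, 0.0, 0.71, 0.0], [-0.23, 0.11, -0.54, 0.0, 0.71, 0.0], 
[-0.19, 0.11, -0.56, 0.0, 0.71, 0.0], [-0.16, 0.11, -0.57, 0.0, 0.71, 0.0], [-0.12, 0.11, -0.58, 0.0, 0.71, 0.0], [-0.08, 0.11, -0.58, 0.0, 0.71, 0.0],
```

View pics/w4.png

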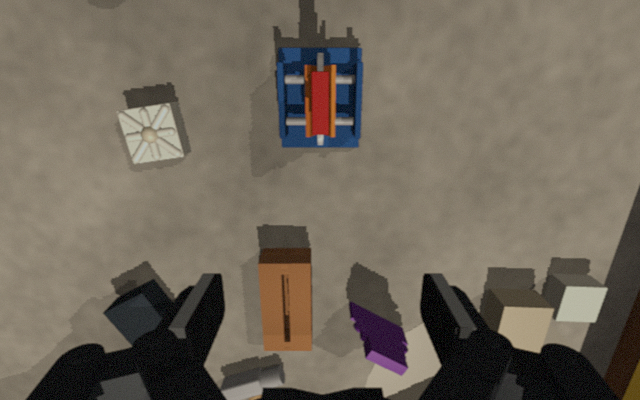

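The template is seated: the grip measures (620.3,17.4) against the jaw centre (620.5,16.6), with the right length at its seated height. Next is the plinth.

```bash
python3 - <<'E'
from h import *
for f,roi in [('/tmp/w1.npz',(60,90,180,230)),('/tmp/w2.npz',(80,230,190,350))]:
    d=dict(np.load(f)); h=cv2.cvtColor(d['image'],cv2.COLOR_RGB2HSV); x0,y0,x1,y1=roi
    print(np.histogram(h[y0:y1,x0:x1,2],bins=range(0,180,10))[0])
    print(h[175,60:180,2][::4] if 'w1' in f else h[300,80:190,2][::4])
    blobs(d,(0,0,0),(179,255,68),34,roi=roi)
    blobs(d,(0,0,0),(179,255,42),34,roi=roi)
    blobs(d,(0,0,41),(179,45,68),34,roi=roi)
E
```

```text
[   6  107  517  181  231 2427  375  950  126   78   85  338 2437 8161
  770   11    0]
[147 146 143 140 129  53  54  53  56  54  54  51  55  54  54  50  55  47
  56  60  38  25  24  17  17 104 134 137 136 128]
px (73, 135, 88, 76) centre [ 414.1 -247.5] size [78.1 61.9] angle 31.0
px (115, 137, 45, 50) centre [ 439.5 -234.7] size [18.4 57.6] angle 30.9
px (73, 139, 77, 72) centre [ 407.3 -253. ] size [60.8 59.4] angle 31.0
[  86  468  675  208  979 1267  201  734  292   90   90 1108 2103 3361
 1429  109    0]
[153 154 148 146 111  47  61  55  53  45  49  46  48  49  44  48  60  43
  34  18  24  18  11  21  18 118 123 125]
px (96, 266, 83, 73) centre [ 417.8 -241.2] size [90.1 66.4] angle 31.2
px (99, 267, 80, 52) centre [ 417.6 -241.4] size [77.2 64.3] angle 31.6
px (96, 281, 73, 58) centre [ 406.9 -252.7] size [59.2 58.6] angle 30.5
```

```bash
python3 - <<'E'
from h import *
q=plan((407.2,-252.9,150),-59,14)
E
```

```text
dist 314.2 per row turn deg [0.   4.4  0.02]
[-0.4, 0.18, -0.35, 0.0, 0.88, 0.0], [-0.38, 0.18, -0.38, 0.0, 0.88, 0.0], [-0.35, 0.18, -0.4, 0.0, 0.88, 0.0], [-0.31, 0.18, -0.43, 0.0, 0.88, 0.0], [-0.28, 0.18, -0.45, 0.0, 0.88, 0.0], [-0.24, 0.18, -0.47, 0.0, 0.88, 0.0], [-0.21, 0.18, -0.49, 0.0, 0.88, 0.0], [-0.17, 0.18, -0.5, 0.0, 0.88, 0.0], 
[-0.13, 0.18, -0.52, 0.0, 0.88, 0.0], [-0.09, 0.18, -0.52, 0.0, 0.88, 0.0], [-0.05, 0.18, -0.53, 0.0, 0.88, 0.0], [-0.01, 0.18, -0.53, 0.0, 0.88, 0.0], [0.03, 0.18, -0.53, 0.0, 0.88, 0.0], [0.07, 0.18, -0.53, 0.0, 0.88, 0.0],
```

apply_moves:
  commands:
    - [[-0.4,0.18,-0.35,0,0.88,0],[-0.38,0.18,-0.38,0,0.88,0],[-0.35,0.18,-0.4,0,0.88,0],[-0.31,0.18,-0.43,0,0.88,0],[-0.28,0.18,-0.45,0,0.88,0],[-0.24,0.18,-0.47,0,0.88,0],[-0.21,0.18,-0.49,0,0.88,0],[-0.17,0.18,-0.5,0,0.88,0]]

```text
clock: 9.57
eef_pos: [494.4, -149.9, 183.6]
tool_rot: [-1.562, 0.009, -0.578]
force: [0.8, -0.1, 1.0]
width: 84.7
```

apply_moves:
  commands:
    - [[-0.13,0.18,-0.52,0,0.88,0],[-0.09,0.18,-0.52,0,0.88,0],[-0.05,0.18,-0.53,0,0.88,0],[-0.01,0.18,-0.53,0,0.88,0],[0.03,0.15,-0.5,0,0.88,0],[0.05,0.15,-0.4,0,0.8,0],[0,0,0,0,0,0],[0,0,0,0,0,0]]

```text
clock: 10.23
eef_pos: [390.6, -222.0, 131.5]
tool_rot: [-1.579, 0.035, -1.05]
force: [0.6, 1.1, -0.1]
width: 85.4
```

```bash
python3 - <<'E'
from h import *
p,R=T();print(p,R.as_euler('xyz',True)); d=cam('wrist'); np.savez('/tmp/w5',**d); save(d,'w5.png')
blobs(d,(0,0,41),(179,45,68),34,roi=(220,100,420,350))
q=plan((407.2,-252.9,80),-59,4)
E
```

```text
[ 390.55791127 -221.95956252  131.53547812] [-90.45520625   1.98586658 -60.13876444]
px (332, 171, 86, 76) centre [ 405.4 -253.4] size [58.4 59.9] angle 30.9
dist 62.5 per row turn deg [ 0.11 -0.27 -0.5 ]
[0.23, 0.31, -0.0, 0.02, -0.05, -0.1], [0.23, 0.32, -0.01, 0.02, -0.05, -0.1], [0.23, 0.32, -0.01, 0.02, -0.05, -0.1], [0.22, 0.32, -0.01, 0.02, -0.05, -0.1],
```

apply_moves:
  commands:
    - [[0.23,0.2,0,0.02,-0.05,-0.1],[0.23,0.25,0,0.02,-0.05,-0.1],[0.23,0.25,0,0.02,-0.05,-0.1],[0.22,0.25,0,0.02,-0.05,-0.1],[0,0.2,0,0,0,0],[0,0,0,0,0,0],[0,0,0,0,0,0]]

```text
clock: 10.87
eef_pos: [418.7, -248.6, 80.9]
tool_rot: [-1.563, -0.005, -1.01]
force: [-0.5, -0.1, 0.3]
width: 84.9
```

```bash
python3 - <<'E'
from h import *
p,R=T();print(p,R.as_euler('xyz',True)); 
q=plan((406.7,-253,50),-59,2); plan((406.7,-253,2),-59,3,q)
E
```

```text
[ 418.70782645 -248.6490658    80.94258405] [-89.57329359  -0.29893307 -57.88786544]
dist 33.5 per row turn deg [-0.21  0.56  0.15]
[-0.04, 0.39, -0.16, -0.04, 0.11, 0.03], [-0.03, 0.39, -0.16, -0.04, 0.11, 0.03], 
dist 48.0 per row turn deg [0. 0. 0.]
[-0.0, 0.4, -0.0, 0.0, 0.0, 0.0], [-0.0, 0.4, -0.0, 0.0, 0.0, 0.0], [-0.0, 0.4, -0.0, 0.0, 0.0, 0.0],
```

apply_moves:
  commands:
    - [[-0.04,0.2,-0.16,-0.04,0.11,0.03],[-0.03,0.2,-0.16,-0.04,0.11,0.03],[0,0,0,0,0,0],[0,0,0,0,0,0]]

```text
clock: 11.2
eef_pos: [405.7, -252.0, 63.8]
tool_rot: [-1.57, 0.001, -1.029]
force: [-0.5, 0.1, -0.1]
width: 84.7
```

```bash
python3 - <<'E'
from h import *
p,R=T();print(p,R.as_euler('xyz',True)); 
q=plan((406.7,-253,2),-59,5)
E
```

```text
[ 405.70957907 -251.99103061   63.84811464] [-8.99671240e+01  5.37323640e-02 -5.89519314e+01]
dist 61.9 per row turn deg [-0.01  0.01 -0.01]
[0.01, 0.31, 0.0, -0.0, 0.0, -0.0], [0.01, 0.31, 0.0, -0.0, 0.0, -0.0], [0.01, 0.31, 0.0, -0.0, 0.0, -0.0], [0.01, 0.31, 0.0, -0.0, 0.0, -0.0], [0.01, 0.31, 0.0, -0.0, 0.0, -0.0],
```

apply_moves:
  commands:
    - [[0.01,0.25,0,0,0,0],[0.01,0.28,0,0,0,0],[0.01,0.28,0,0,0,0],[0.01,0.28,0,0,0,0],[0,0.25,0,0,0,0],[0,0.1,0,0,0,0],[0,0,0,0,0,0],[0,0,0,0,0,0]]

```text
clock: 11.87
eef_pos: [407.5, -253.4, 5.1]
tool_rot: [-1.569, 0.001, -1.03]
force: [0.3, -0.0, 0.1]
width: 84.9
```

```bash
python3 - <<'E'
from h import *
p,R=T();print(p,R.as_euler('xyz',True)); 
q=plan((406.7,-253,2),-59,1)
E
```

```text
[ 407.46187006 -253.36141861    5.12775118] [-8.98816207e+01  8.16404393e-02 -5.89962880e+01]
dist 3.2 per row turn deg [-0.12  0.   -0.08]
[-0.02, 0.08, -0.01, -0.02, 0.0, -0.02],
```

apply_moves:
  commands:
    - [[-0.02,0.08,-0.01,-0.02,0,-0.02],[0,0,0,0,0,0],[0,0,0,0,0,0],[0,0,0,0,0,0],[0,0,0,0,0,0],[0,0,0,0,0,0],[0,0,0,0,0,0]]
  claw: 0

```text
clock: 12.45
eef_pos: [407.0, -253.0, 2.8]
tool_rot: [-1.57, -0.001, -1.03]
force: [-0.0, 0.6, -2.0]
width: 59.1
```

apply_moves:
  commands:
    - [[0,-0.2,0,0,0,0],[0,-0.4,0,0,0,0],[0,-0.7,0,0,0,0],[0,-0.8,0,0,0,0],[0,-0.8,0,0,0,0],[0,-0.8,0,0,0,0],[0,-0.8,0,0,0,0],[0,-0.5,0,0,0,0]]

```text
clock: 13.12
eef_pos: [402.3, -249.4, 209.4]
tool_rot: [-1.578, 0.012, -1.025]
force: [-0.7, 0.2, -2.4]
width: 59.2
```

```bash
python3 - <<'E'
from h import *
p,R=T();print(p,R.as_euler('xyz',True)); 
S=dict(np.load('/tmp/scene.npz'));D=dict(np.load('/tmp/side.npz'))
for d,roi in ((S,(385,200,445,242)),(D,(225,225,275,268))):
    blobs(d,(8,110,80),(20,255,255),30,roi=roi,close=7)
q=plan((600,150,240),10,16)
E
```

```text
[ 402.31391912 -249.35862563  209.4395254 ] [-90.4037984    0.69594529 -58.74461441]
px (394, 207, 41, 29) centre [634.9 240.7] size [ 85.6 102. ] angle 62.9
dist 446.7 per row turn deg [-0.   -4.3  -0.05]
[-0.37, -0.05, 0.59, -0.0, -0.86, -0.01], [-0.33, -0.05, 0.61, -0.0, -0.86, -0.01], [-0.28, -0.05, 0.64, -0.0, -0.86, -0.01], [-0.23, -0.05, 0.66, -0.0, -0.86, -0.01], [-0.18, -0.05, 0.67, -0.0, -0.86, -0.01], [-0.13, -0.05, 0.68, -0.0, -0.86, -0.01], [-0.08, -0.05, 0.69, -0.0, -0.86, -0.01], [-0.03, -0.05, 0.7, -0.0, -0.86, -0.01], 
[0.02, -0.05, 0.7, -0.0, -0.86, -0.01], [0.08, -0.05, 0.69, -0.0, -0.86, -0.01], [0.13, -0.05, 0.68, -0.0, -0.86, -0.01], [0.18, -0.05, 0.67, -0.0, -0.86, -0.01], [0.23, -0.05, 0.66, -0.0, -0.86, -0.01], [0.28, -0.05, 0.64, -0.0, -0.86, -0.01], [0.32, -0.05, 0.62, -0.0, -0.86, -0.01], [0.37, -0.05, 0.59, -0.0, -0.86, -0.01],
```

```bash
python3 - <<'E'
from h import *
q=plan((575,146,240),-27,12)
E
```

```text
dist 432.5 per row turn deg [ 0.02 -2.65 -0.07]
[-0.52, -0.06, 0.73, 0.0, -0.53, -0.01], [-0.48, -0.06, 0.76, 0.0, -0.53, -0.01], [-0.45, -0.06, 0.78, 0.0, -0.53, -0.01], [-0.41, -0.06, 0.8, 0.0, -0.53, -0.01], [-0.37, -0.06, 0.82, 0.0, -0.53, -0.01], [-0.34, -0.06, 0.83, 0.0, -0.53, -0.01], [-0.3, -0.06, 0.85, 0.0, -0.53, -0.01], [-0.26, -0.06, 0.86, 0.0, -0.53, -0.01], 
[-0.22, -0.06, 0.87, 0.0, -0.53, -0.01], [-0.18, -0.06, 0.88, 0.0, -0.53, -0.01], [-0.14, -0.06, 0.89, 0.0, -0.53, -0.01], [-0.09, -0.06, 0.89, 0.0, -0.53, -0.01],
```

apply_moves:
  commands:
    - [[-0.52,-0.08,0.73,0,-0.53,-0.01],[-0.48,-0.08,0.76,0,-0.53,-0.01],[-0.45,-0.06,0.78,0,-0.53,-0.01],[-0.41,-0.06,0.8,0,-0.53,-0.01],[-0.37,-0.06,0.82,0,-0.53,-0.01],[-0.34,-0.06,0.83,0,-0.53,-0.01],[-0.3,-0.06,0.85,0,-0.53,-0.01],[-0.26,-0.06,0.86,0,-0.53,-0.01]]

```text
clock: 13.78
eef_pos: [516.9, 11.5, 239.4]
tool_rot: [-1.582, -0.007, -0.662]
force: [0.9, -0.4, -1.8]
width: 59.3
```

apply_moves:
  commands:
    - [[-0.22,-0.05,0.8,0,-0.53,-0.01],[-0.18,-0.05,0.7,0,-0.53,-0.01],[-0.14,-0.05,0.6,0,-0.5,-0.01],[-0.09,0,0.4,0,-0.3,-0.01],[0,0,0,0,0,0],[0,0,0,0,0,0],[0,0,0,0,0,0]]

```text
clock: 14.37
eef_pos: [550.7, 124.8, 247.5]
tool_rot: [-1.577, -0.005, -0.473]
force: [-0.0, -0.3, -2.1]
width: 59.0
```

```bash
python3 - <<'E'
from h import *
p,R=T();print(p,R.as_euler('xyz',True)); d=cam('wrist'); np.savez('/tmp/w6',**d); save(d,'w6.png')
blobs(d,(8,80,80),(22,255,255),30,close=9)
q=plan((575,146,240),-27,2)
E
```

```text
[550.73623751 124.83973093 247.549265  ] [-90.36874089  -0.2689877  -27.08598481]
px (398, 192, 54, 71) centre [622.9   7.8] size [31.2 93. ] angle 2.5
px (188, 165, 60, 59) centre [437.5 147.7] size [71.1 53.3] angle 17.4
px (86, 101, 75, 59) centre [389.9 248.8] size [52.9 75.9] angle 75.9
px (284, 0, 96, 66) centre [617.7 232.6] size [54.7 86.6] angle 63.0
dist 33.6 per row turn deg [ 0.2  -0.07  0.14]
[0.15, 0.09, 0.38, 0.04, -0.01, 0.03], [0.15, 0.09, 0.38, 0.04, -0.01, 0.03],
```

View pics/w6.png

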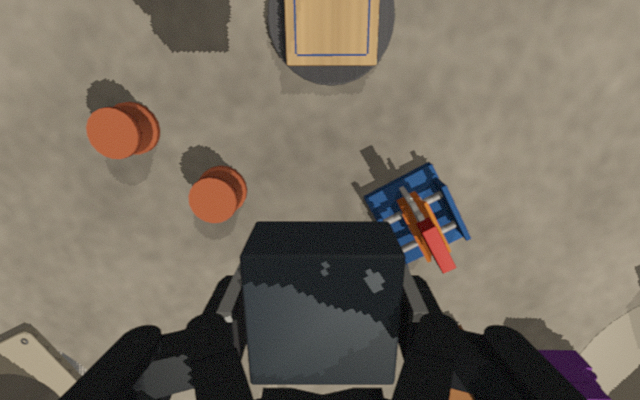

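The held plinth is at the bottom of the frame. The stand is cut off at the top, at (332,30), and squared to the tool at -27°. The drums are at (118,130) and (218,195). I'll move closer.

apply_moves:
  commands:
    - [[0.15,0.1,0.5,0.04,-0.01,0.03],[0.1,0.1,0.6,0.04,-0.01,0.03],[0,0.1,0.3,0,0,0],[0,0,0,0,0,0],[0,0,0,0,0,0]]

```text
clock: 14.83
eef_pos: [584.5, 160.8, 234.2]
tool_rot: [-1.58, 0.0, -0.483]
force: [-0.2, 0.1, -2.7]
width: 59.1
```

```bash
python3 - <<'E'
from h import *
p,R=T();print(p,R.as_euler('xyz',True)); d=cam('wrist'); np.savez('/tmp/w7',**d)
blobs(d,(8,80,80),(22,255,255),30,roi=(250,0,420,200),close=9)
blobs(d,(0,0,20),(179,60,90),30+124,roi=(220,200,420,380),close=9)
q=plan((624,244,160),-27,5)
E
```

```text
[584.48082955 160.75808049 234.23763109] [-9.05306908e+01  6.50297953e-03 -2.76782995e+01]
px (267, 16, 98, 102) centre [625.  246.8] size [86.5 86.6] angle 63.2
px (220, 200, 200, 180) centre [552.  100.9] size [155.4 163.2] angle 62.3
dist 118.5 per row turn deg [ 0.11 -0.14 -0.  ]
[-0.02, 0.37, 0.47, 0.02, -0.03, -0.0], [-0.02, 0.37, 0.46, 0.02, -0.03, -0.0], [-0.02, 0.37, 0.46, 0.02, -0.03, -0.0], [-0.01, 0.37, 0.46, 0.02, -0.03, -0.0], [-0.01, 0.37, 0.46, 0.02, -0.03, -0.0],
```

apply_moves:
  commands:
    - [[-0.02,0.3,0.45,0.02,-0.03,0],[-0.02,0.45,0.45,0.02,-0.03,0],[-0.02,0.45,0.45,0.02,-0.03,0],[-0.01,0.45,0.45,0.02,-0.03,0],[-0.01,0.45,0.4,0.02,-0.03,0],[0,0.2,0,0,0,0],[0,0,0,0,0,0],[0,0,0,0,0,0]]

```text
clock: 15.55
eef_pos: [621.4, 228.1, 140.4]
tool_rot: [-1.582, -0.004, -0.481]
force: [0.6, -1.0, -2.4]
width: 58.7
```

```bash
python3 - <<'E'
from h import *
p,R=T();print(p,R.as_euler('xyz',True))
q=plan((625,246.8,90),-26.9,3)
E
```

```text
[621.36992273 228.08409849 140.44393861] [-90.62536032  -0.25523409 -27.53919138]
dist 53.9 per row turn deg [ 0.21 -0.21  0.08]
[-0.05, 0.42, 0.16, 0.04, -0.04, 0.02], [-0.05, 0.42, 0.16, 0.04, -0.04, 0.02], [-0.04, 0.42, 0.15, 0.04, -0.04, 0.02],
```

apply_moves:
  commands:
    - [[-0.05,0.4,0.16,0.04,-0.04,0.02],[-0.05,0.4,0.16,0.04,-0.04,0.02],[-0.05,0.4,0.16,0.04,-0.04,0.02],[0,0.2,0,0,0,0],[0,0,0,0,0,0],[0,0,0,0,0,0]]

```text
clock: 16.05
eef_pos: [626.4, 243.9, 82.3]
tool_rot: [-1.571, -0.003, -0.475]
force: [0.4, -0.1, -1.7]
width: 59.3
```

```bash
python3 - <<'E'
from h import *
p,R=T();print(p,R.as_euler('xyz',True))
q=plan((625,246.8,45),-26.9,3)
E
```

```text
[626.43701197 243.93433575  82.28272608] [-89.98885803  -0.16440255 -27.18880347]
dist 37.4 per row turn deg [-0.   -0.1   0.05]
[-0.02, 0.31, 0.02, -0.0, -0.02, 0.01], [-0.02, 0.31, 0.02, -0.0, -0.02, 0.01], [-0.02, 0.31, 0.02, -0.0, -0.02, 0.01],
```

apply_moves:
  commands:
    - [[-0.02,0.3,0.02,0,-0.02,0.01],[-0.02,0.3,0.02,0,-0.02,0.01],[-0.02,0.3,0.02,0,-0.02,0.01],[0,0,0,0,0,0],[0,0,0,0,0,0]]

```text
clock: 16.47
eef_pos: [626.4, 246.6, 43.7]
tool_rot: [-1.57, -0.002, -0.47]
force: [-0.3, 0.4, -3.6]
width: 58.9
```

```bash
python3 - <<'E'
from h import *
p,R=T();print(p,R.as_euler('xyz',True))
q=plan((625,246.8,33),-26.9,3)
E
```

```text
[626.39265093 246.60567665  43.74432802] [-89.9366067   -0.10630177 -26.92985379]
dist 10.8 per row turn deg [-0.02 -0.01  0.04]
[-0.01, 0.09, -0.0, -0.0, -0.0, 0.01], [-0.01, 0.09, -0.0, -0.0, -0.0, 0.01], [-0.01, 0.09, -0.0, -0.0, -0.0, 0.01],
```

apply_moves:
  commands:
    - [[-0.01,0.09,0,0,0,0],[-0.01,0.09,0,0,0,0],[-0.01,0.09,0,0,0,0],[0,0.03,0,0,0,0],[0,0,0,0,0,0]]

```text
clock: 16.88
eef_pos: [626.1, 247.7, 32.8]
tool_rot: [-1.568, -0.003, -0.47]
force: [-0.2, -0.0, -2.3]
width: 59.1
```

apply_moves:
  commands:
    - [[0,0.03,0,0,0,0],[0,0.03,0,0,0,0],[0,0,0,0,0,0]]

```text
clock: 17.13
eef_pos: [626.5, 247.9, 32.9]
tool_rot: [-1.568, -0.005, -0.471]
force: [0.2, 0.2, -1.7]
width: 59.0
```

apply_moves:
  commands:
    - [[0,0,0,0,0,0],[0,0,0,0,0,0],[0,0,0,0,0,0],[0,0,0,0,0,0],[0,0,0,0,0,0],[0,0,0,0,0,0]]
  claw: 85

```text
clock: 17.63
eef_pos: [628.3, 249.1, 34.1]
tool_rot: [-1.564, -0.007, -0.471]
force: [-0.5, 0.7, -0.3]
width: 84.9
```

apply_moves:
  commands:
    - [[0,-0.3,0,0,0,0],[0,-0.5,0,0,0,0],[0,-0.7,0,0,0,0],[0,-0.8,0,0,0,0],[0,-0.8,-0.4,0,0,0],[0,-0.8,-0.5,0,0,0],[0,-0.2,-0.3,0,0,0],[0,0,0,0,0,0]]

```text
clock: 18.3
eef_pos: [603.0, 206.2, 208.0]
tool_rot: [-1.565, -0.006, -0.467]
force: [-0.2, -1.1, -1.4]
width: 85.0
```

```bash
python3 - <<'E'
from h import *
p,R=T();print(p,R.as_euler('xyz',True)); d=cam('wrist'); np.savez('/tmp/w8',**d); save(d,'w8.png')
h=cv2.cvtColor(d['image'],cv2.COLOR_RGB2HSV)
print('plinth');blobs(d,(0,0,35),(179,80,80),64,roi=(150,20,480,250))
print('wood');blobs(d,(8,80,80),(22,255,255),30)
print('drum tops');blobs(d,(3,120,130),(12,255,255),44)
E
```

```text
[603.00831334 206.20124165 208.00819856] [-89.65324046  -0.32224069 -26.74367638]
plinth
px (285, 176, 73, 12) centre [606.8 211.4] size [ 9.6 60.7] angle 63.2
px (287, 96, 74, 75) centre [626.1 246. ] size [59.4 58.7] angle 63.2
px (254, 52, 113, 116) centre [616.6 287.6] size [102.8  67.6] angle 17.0
wood
px (400, 289, 35, 62) centre [627.5  13.5] size [89.2 12.1] angle 90.0
px (187, 260, 50, 48) centre [458.9 156.7] size [39.8 55.6] angle 16.7
px (71, 201, 78, 65) centre [391.3 250.2] size [84.5 52.4] angle 6.5
px (272, 78, 100, 98) centre [625.3 247. ] size [86.1 86.4] angle 63.2
drum tops
px (72, 218, 53, 47) centre [387.  249.7] size [48.4 48.9] angle 63.1
```

View pics/w8.png

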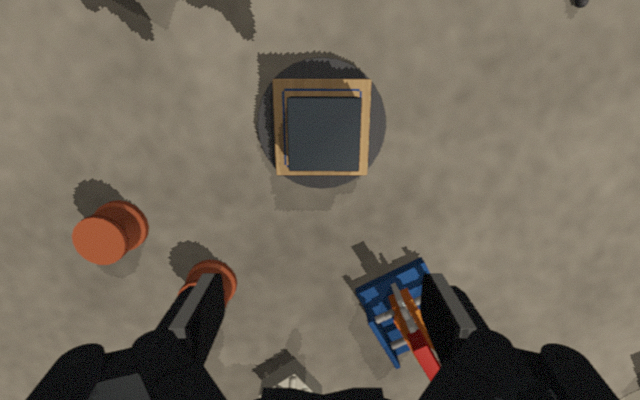

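The plinth is centred and square: (626.1,246.0) against the stand at (625.3,247.0), both at 63.2°. The target drum is at (100,238), at about (387,250) in the world, and the other drum is at (215,280), farther right. This matches the earlier enlarged crop.

```bash
python3 - <<'E'
from h import *
print(np.round(readout.read_state()['qpos'],2))
q=plan((387,249.7,130),-10,8)
E
```

```text
[-0.04  0.69 -0.58  1.58  0.42  0.99 -1.21]
dist 234.0 per row turn deg [-0.05 -2.09  0.05]
[-0.67, 0.24, -0.19, -0.01, -0.42, 0.01], [-0.67, 0.24, -0.16, -0.01, -0.42, 0.01], [-0.68, 0.24, -0.14, -0.01, -0.42, 0.01], [-0.68, 0.24, -0.11, -0.01, -0.42, 0.01], [-0.68, 0.24, -0.09, -0.01, -0.42, 0.01], [-0.69, 0.24, -0.06, -0.01, -0.42, 0.01], [-0.69, 0.24, -0.04, -0.01, -0.42, 0.01], [-0.69, 0.24, -0.01, -0.01, -0.42, 0.01],
```

apply_moves:
  commands:
    - [[-0.6,0.1,-0.19,-0.01,-0.42,0.01],[-0.67,0.2,-0.16,-0.01,-0.42,0.01],[-0.68,0.24,-0.14,-0.01,-0.42,0.01],[-0.68,0.24,-0.11,-0.01,-0.42,0.01],[-0.68,0.24,-0.09,-0.01,-0.42,0.01],[-0.69,0.24,-0.06,-0.01,-0.42,0.01],[-0.65,0.2,-0.04,-0.01,-0.42,0.01],[-0.4,0,0,0,-0.2,0]]

```text
clock: 19.02
eef_pos: [396.5, 250.0, 139.2]
tool_rot: [-1.566, 0.004, -0.184]
force: [-0.7, -0.2, -0.4]
width: 85.5
```

apply_moves:
  commands:
    - [[0,0,0,0,0,0],[0,0,0,0,0,0],[0,0,0,0,0,0]]

```text
clock: 19.27
eef_pos: [390.9, 252.2, 136.5]
tool_rot: [-1.569, 0.012, -0.174]
force: [0.4, -0.2, 0.4]
width: 85.1
```

```bash
cat >> h.py <<'E'
def circ(d,lo,hi,z,roi,amin=800):
    m=cv2.inRange(cv2.cvtColor(d['image'],cv2.COLOR_RGB2HSV),lo,hi); x0,y0,x1,y1=roi; k=np.zeros_like(m); k[y0:y1,x0:x1]=1
    for c in cv2.findContours(m*k,cv2.RETR_EXTERNAL,cv2.CHAIN_APPROX_NONE)[0]:
        if cv2.contourArea(c)<amin: continue
        (x,y),ax,a=cv2.fitEllipse(np.array([onz(d,u,v,z)[:2] for u,v in c[:,0]],np.float32)); print('ell px',cv2.boundingRect(c),np.round([x,y,*ax,a],1))
E
python3 - <<'E'
from h import *
p,R=T();print(p,R.as_euler('xyz',True)); d=cam('wrist'); np.savez('/tmp/w9',**d); save(d,'w9.png')
circ(d,(3,120,130),(12,255,255),44,(0,0,640,400))
q=plan((387,249.7,100),-10,3)
E
```

```text
[390.89906594 252.24628408 136.503523  ] [-89.88124987   0.67051365  -9.99035776]
ell px (368, 294, 58, 52) [433.  147.7  44.8  49.1   2.7]
ell px (282, 174, 69, 70) [387.  251.1  47.2  53.6 128.6]
dist 36.9 per row turn deg [-0.05 -0.01 -0.22]
[-0.03, 0.3, -0.03, -0.01, -0.0, -0.04], [-0.03, 0.3, -0.03, -0.01, -0.0, -0.04], [-0.03, 0.3, -0.03, -0.01, -0.0, -0.04],
```

View pics/w9.png

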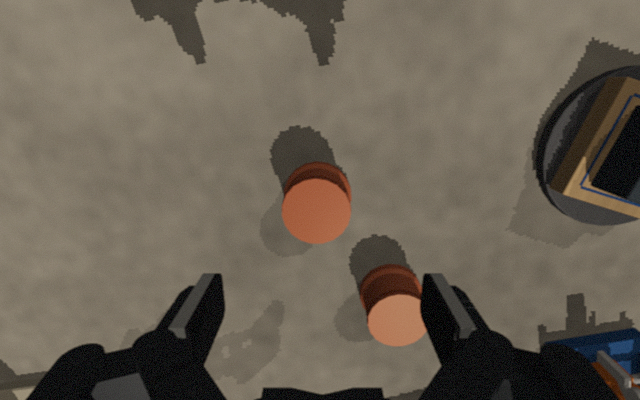

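The target drum is at (316,211) and the other at (396,318), which the fingers will clear. I'll descend.

apply_moves:
  commands:
    - [[-0.03,0.25,-0.02,-0.01,0,-0.04],[-0.03,0.3,-0.02,-0.01,0,-0.04],[-0.03,0.3,-0.02,-0.01,0,-0.04],[0,0.1,0,0,0,0],[0,0,0,0,0,0],[0,0,0,0,0,0]]

```text
clock: 19.82
eef_pos: [395.3, 251.5, 97.0]
tool_rot: [-1.566, -0.004, -0.186]
force: [0.1, 0.0, 0.4]
width: 85.0
```

```bash
python3 - <<'E'
from h import *
p,R=T();print(p,R.as_euler('xyz',True))
q=plan((387,250.2,12),-10,8)
E
```

```text
[395.30338117 251.45232038  97.03241467] [-89.73437626  -0.23903556 -10.64883346]
dist 85.4 per row turn deg [-0.03 -0.08  0.03]
[-0.03, 0.27, -0.01, -0.01, -0.02, 0.01], [-0.03, 0.27, -0.01, -0.01, -0.02, 0.01], [-0.03, 0.27, -0.01, -0.01, -0.02, 0.01], [-0.03, 0.27, -0.01, -0.01, -0.02, 0.01], [-0.03, 0.27, -0.01, -0.01, -0.02, 0.01], [-0.03, 0.27, -0.01, -0.01, -0.02, 0.01], [-0.03, 0.27, -0.01, -0.01, -0.02, 0.01], [-0.03, 0.27, -0.01, -0.01, -0.02, 0.01],
```

apply_moves:
  commands:
    - [[-0.1,0.15,-0.02,0,0,0.02],[-0.1,0.2,-0.01,-0.01,0,0.01],[-0.05,0.2,0,0,0,0],[0,0.2,0,0,0,0],[0,0,0,0,0,0],[0,0,0,0,0,0]]

```text
clock: 20.32
eef_pos: [386.3, 252.9, 65.1]
tool_rot: [-1.565, -0.003, -0.188]
force: [0.3, 0.1, -0.0]
width: 84.9
```

```bash
python3 - <<'E'
from h import *
p,R=T();print(p,R.as_euler('xyz',True))
q=plan((387,250.2,12),-10,5)
E
```

```text
[386.26838733 252.94682875  65.10324422] [-89.64647934  -0.18286406 -10.77198309]
dist 53.2 per row turn deg [-0.07 -0.15  0.04]
[0.01, 0.27, -0.01, -0.01, -0.03, 0.01], [0.01, 0.27, -0.01, -0.01, -0.03, 0.01], [0.01, 0.27, -0.01, -0.01, -0.03, 0.01], [0.01, 0.27, -0.01, -0.01, -0.03, 0.01], [0.01, 0.27, -0.01, -0.01, -0.03, 0.01],
```

apply_moves:
  commands:
    - [[0,0.25,-0.01,-0.01,-0.03,0.01],[0,0.25,-0.02,-0.01,-0.03,0.01],[0,0.25,-0.02,-0.01,-0.03,0.01],[0,0.25,-0.02,-0.01,-0.03,0],[0,0.2,0,0,0,0],[0,0,0,0,0,0],[0,0,0,0,0,0]]

```text
clock: 20.9
eef_pos: [386.6, 251.1, 12.9]
tool_rot: [-1.567, -0.001, -0.176]
force: [-0.4, 0.2, 1.2]
width: 85.0
```

```bash
python3 - <<'E'
from h import *
p,R=T();print(p,R.as_euler('xyz',True))
q=plan((387,250.2,12),-10,2)
E
```

```text
[386.57465965 251.12617596  12.90965255] [-8.97758586e+01 -6.84720593e-02 -1.00691101e+01]
dist 1.4 per row turn deg [-0.11 -0.03  0.03]
[0.01, 0.01, -0.01, -0.02, -0.01, 0.01], [0.01, 0.01, -0.01, -0.02, -0.01, 0.01],
```

apply_moves:
  commands:
    - [[0.01,0.02,-0.02,-0.04,0,0.01],[0,0,0,0,0,0],[0,0,0,0,0,0],[0,0,0,0,0,0],[0,0,0,0,0,0],[0,0,0,0,0,0],[0,0,0,0,0,0],[0,0,0,0,0,0]]
  claw: 0

```text
clock: 21.57
eef_pos: [387.4, 250.5, 13.4]
tool_rot: [-1.569, -0.001, -0.176]
force: [0.6, 0.1, -2.3]
width: 48.4
```

apply_moves:
  commands:
    - [[0,-0.2,0,0,0,0],[0,-0.4,0,0,0,0],[0,-0.7,0,0,0,0],[0,-0.8,0,0,0,0],[0,-0.8,0,0,0,0],[0,-0.8,0,0,0,0],[0,-0.3,0,0,0,0],[0,0,0,0,0,0]]

```text
clock: 22.23
eef_pos: [384.0, 248.9, 182.1]
tool_rot: [-1.575, 0.004, -0.172]
force: [0.9, 0.7, -2.7]
width: 48.5
```

```bash
python3 - <<'E'
from h import *
p,R=T();print(p,R.as_euler('xyz',True))
q=plan((610,160,200),-10,7)
E
```

```text
[384.00015798 248.85862074 182.10043039] [-90.25074584   0.23106599  -9.88350469]
dist 243.5 per row turn deg [ 0.04  0.02 -0.03]
[0.85, -0.07, -0.17, 0.01, 0.0, -0.01], [0.85, -0.07, -0.17, 0.01, 0.0, -0.01], [0.85, -0.07, -0.17, 0.01, 0.0, -0.01], [0.85, -0.07, -0.17, 0.01, 0.0, -0.01], [0.85, -0.07, -0.17, 0.01, 0.0, -0.01], [0.85, -0.06, -0.17, 0.01, 0.0, -0.01], [0.85, -0.06, -0.17, 0.01, 0.0, -0.01],
```

apply_moves:
  commands:
    - [[0.7,0,0.15,0.01,0,-0.01],[0.8,0,0.15,0.01,0,-0.01],[0.8,0,0.15,0.01,0,0],[0.8,0,0.15,0,0,0],[0.7,0,0.15,0,0,0],[0.6,0,0.1,0,0,0],[0.4,0,0,0,0,0],[0,0,0,0,0,0]]

```text
clock: 22.9
eef_pos: [582.0, 243.9, 175.6]
tool_rot: [-1.584, 0.007, -0.168]
force: [1.3, -0.4, -1.6]
width: 48.6
```

apply_moves:
  commands:
    - [[0,0,0,0,0,0],[0,0,0,0,0,0]]

```text
clock: 23.07
eef_pos: [580.3, 242.7, 172.6]
tool_rot: [-1.587, 0.011, -0.169]
force: [-0.5, 1.2, -3.1]
width: 48.8
```

```bash
python3 - <<'E'
from h import *
p,R=T();print(p,R.as_euler('xyz',True))
q=plan((626.1,246.2,120),-10,4)
E
```

```text
[580.31152769 242.71288768 172.55205289] [-90.9299121    0.65404699  -9.67204363]
dist 69.8 per row turn deg [ 0.23  0.08 -0.16]
[0.28, 0.32, 0.07, 0.05, 0.02, -0.03], [0.28, 0.33, 0.07, 0.05, 0.02, -0.03], [0.28, 0.33, 0.07, 0.05, 0.02, -0.03], [0.28, 0.33, 0.07, 0.05, 0.02, -0.03],
```

apply_moves:
  commands:
    - [[0.3,0.1,0.07,0.05,0.02,-0.03],[0.3,0.25,0.07,0.05,0.02,-0.03],[0.3,0.3,0.07,0.05,0.02,-0.03],[0.25,0.3,0.07,0.05,0.02,-0.03],[0.1,0.2,0,0,0,0],[0,0,0,0,0,0],[0,0,0,0,0,0]]

```text
clock: 23.65
eef_pos: [631.5, 246.0, 120.0]
tool_rot: [-1.571, 0.003, -0.17]
force: [-0.3, 0.6, -1.7]
width: 48.5
```

```bash
python3 - <<'E'
from h import *
p,R=T();print(p,R.as_euler('xyz',True))
q=plan((626.1,246.2,95),-10,3)
E
```

```text
[631.51072651 245.9897257  119.97234391] [-90.02912775   0.16778228  -9.76081424]
dist 25.6 per row turn deg [ 0.01  0.08 -0.06]
[-0.04, 0.21, -0.01, 0.0, 0.02, -0.01], [-0.04, 0.21, -0.01, 0.0, 0.02, -0.01], [-0.04, 0.21, -0.01, 0.0, 0.02, -0.01],
```

apply_moves:
  commands:
    - [[-0.04,0.2,-0.01,0,0.02,-0.01],[-0.04,0.2,-0.01,0,0.02,-0.01],[-0.04,0.2,-0.01,0,0.02,-0.01],[0,0,0,0,0,0],[0,0,0,0,0,0]]

```text
clock: 24.07
eef_pos: [624.3, 246.4, 94.6]
tool_rot: [-1.571, 0.001, -0.174]
force: [0.9, -0.2, -2.3]
width: 48.4
```

```bash
python3 - <<'E'
from h import *
p,R=T();print(p,R.as_euler('xyz',True))
q=plan((626.1,246.2,77.5),-10,3)
E
```

```text
[624.29403766 246.38288387  94.56226317] [-9.00266559e+01  3.70909414e-02 -9.96788416e+00]
dist 17.2 per row turn deg [ 0.01  0.01 -0.01]
[0.02, 0.14, 0.0, 0.0, 0.0, -0.0], [0.02, 0.14, 0.0, 0.0, 0.0, -0.0], [0.02, 0.14, 0.0, 0.0, 0.0, -0.0],
```

apply_moves:
  commands:
    - [[0.02,0.13,0,0,0,0],[0.01,0.13,0,0,0,0],[0.01,0.13,0,0,0,0],[0,0.02,0,0,0,0],[0,0,0,0,0,0]]

```text
clock: 24.48
eef_pos: [626.4, 246.5, 77.4]
tool_rot: [-1.57, -0.001, -0.174]
force: [0.7, 0.5, -2.2]
width: 48.6
```

apply_moves:
  commands:
    - [[0,0.04,0,0,0,0],[0,0.03,0,0,0,0],[0,0,0,0,0,0]]

```text
clock: 24.73
eef_pos: [626.7, 246.6, 77.5]
tool_rot: [-1.571, -0.002, -0.174]
force: [-0.1, 0.8, -2.2]
width: 48.5
```

apply_moves:
  commands:
    - [[0,0,0,0,0,0],[0,0,0,0,0,0],[0,0,0,0,0,0],[0,0,0,0,0,0],[0,0,0,0,0,0],[0,0,0,0,0,0]]
  claw: 85

```text
clock: 25.23
eef_pos: [628.6, 247.8, 79.4]
tool_rot: [-1.568, -0.006, -0.175]
force: [1.0, 0.3, 0.9]
width: 84.7
```

apply_moves:
  commands:
    - [[0,-0.3,0,0,0,0],[0,-0.5,0,0,0,0],[0,-0.7,0,0,0,0],[0,-0.8,0,0,0,0],[0,-0.8,-0.4,0,0,0],[0,-0.6,-0.5,0,0,0],[0,0,-0.3,0,0,0],[0,0,0,0,0,0]]

```text
clock: 25.9
eef_pos: [617.9, 201.0, 237.8]
tool_rot: [-1.567, -0.004, -0.17]
force: [-0.0, -0.3, -0.8]
width: 84.9
```

```bash
python3 - <<'E'
from h import *
p,R=T();print(p,R.as_euler('xyz',True)); d=cam('wrist'); np.savez('/tmp/w10',**d)
print('wood');blobs(d,(8,80,80),(22,255,255),30)
circ(d,(3,120,130),(12,255,255),108,(0,0,640,260))
d2=dict(np.load('/tmp/w2.npz'))
for dd,roi in ((d2,(90,40,200,150)),(dict(np.load('/tmp/w4.npz')),(100,70,210,180))):
    print('rosette');blobs(dd,(0,0,165),(179,60,255),26,roi=roi,close=9)
q=plan((440,-45,200),0,12)
a=cv2.resize(d['image'],(400,250)); b=cv2.resize(d2['image'][40:150,80:256],(400,250)); cv2.imwrite('pics/w10.png',np.hstack([a,b])[:,:,::-1])
E
```

```text
[617.94680046 200.99279415 237.77098529] [-89.77163898  -0.25679332  -9.72575741]
wood
px (345, 289, 23, 67) centre [628.7   8.5] size [12.5 98.3] angle 2.7
px (136, 215, 64, 57) centre [438.2 148.8] size [79.6 52. ] angle 34.7
px (267, 67, 109, 110) centre [625.1 246.9] size [86.4 86.3] angle 63.2
ell px (137, 230, 47, 30) [473.8 177.1  29.3  41.9  79.8]
ell px (291, 104, 64, 65) [627.8 245.7  48.3  49.5 123.1]
rosette
px (109, 70, 73, 67) centre [446.1 -25.3] size [54.7 54.6] angle 11.0
rosette
px (118, 104, 65, 59) centre [446.3 -25.1] size [54.3 54.4] angle 11.0
dist 307.6 per row turn deg [-0.03 -0.81  0.03]
[-0.28, 0.07, -0.57, -0.01, -0.16, 0.01], [-0.29, 0.07, -0.57, -0.01, -0.16, 0.01], [-0.3, 0.08, -0.56, -0.01, -0.16, 0.01], [-0.3, 0.08, -0.56, -0.01, -0.16, 0.01], [-0.31, 0.08, -0.55, -0.01, -0.16, 0.01], [-0.32, 0.08, -0.55, -0.01, -0.16, 0.01], [-0.33, 0.08, -0.55, -0.01, -0.16, 0.01], [-0.33, 0.08, -0.54, -0.01, -0.16, 0.01], 
[-0.34, 0.08, -0.54, -0.01, -0.16, 0.01], [-0.35, 0.08, -0.53, -0.01, -0.16, 0.01], [-0.36, 0.08, -0.53, -0.01, -0.16, 0.01], [-0.36, 0.08, -0.52, -0.01, -0.16, 0.01],
```

View pics/w10.png

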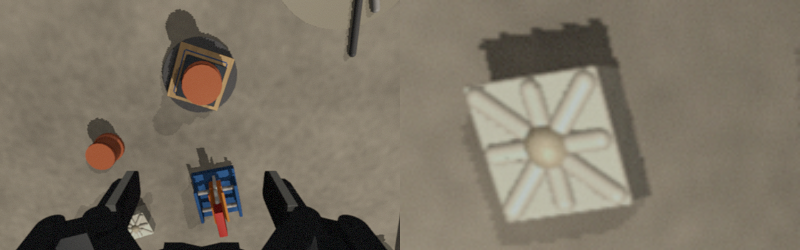

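The drum is centred on the plinth: (627.8,245.7) against (626.1,246.0), which is 1.7 mm. The right panel shows the rosette face up at (446.2,-25.2), turned 11°.

```bash
python3 - <<'E'
from h import *
q=plan((446.2,-25.2,130),11,12)
E
```

```text
dist 305.4 per row turn deg [-0.02 -1.72  0.03]
[-0.27, 0.22, -0.53, -0.0, -0.34, 0.01], [-0.29, 0.22, -0.52, -0.0, -0.34, 0.01], [-0.31, 0.22, -0.51, -0.0, -0.34, 0.01], [-0.32, 0.22, -0.5, -0.0, -0.34, 0.01], [-0.34, 0.22, -0.49, -0.0, -0.34, 0.01], [-0.35, 0.22, -0.48, -0.0, -0.34, 0.01], [-0.36, 0.22, -0.47, -0.0, -0.34, 0.01], [-0.38, 0.22, -0.46, -0.0, -0.34, 0.01], 
[-0.39, 0.22, -0.45, -0.0, -0.34, 0.01], [-0.41, 0.22, -0.44, -0.0, -0.34, 0.01], [-0.42, 0.22, -0.42, -0.0, -0.34, 0.01], [-0.43, 0.22, -0.41, -0.0, -0.34, 0.01],
```

apply_moves:
  commands:
    - [[-0.27,0.1,-0.53,0,-0.34,0.01],[-0.29,0.1,-0.52,0,-0.34,0.01],[-0.31,0.15,-0.51,0,-0.34,0.01],[-0.32,0.2,-0.5,0,-0.34,0.01],[-0.34,0.2,-0.49,0,-0.34,0.01],[-0.35,0.2,-0.48,0,-0.34,0.01],[-0.36,0.22,-0.47,0,-0.34,0.01],[-0.38,0.22,-0.46,0,-0.34,0.01]]

```text
clock: 26.62
eef_pos: [499.4, 60.4, 175.1]
tool_rot: [-1.551, 0.001, 0.094]
force: [0.1, 0.8, -0.2]
width: 85.0
```

apply_moves:
  commands:
    - [[-0.39,0.22,-0.45,0,-0.34,0.01],[-0.41,0.22,-0.44,0,-0.34,0.01],[-0.4,0.22,-0.4,0,-0.34,0.01],[-0.3,0.15,-0.3,0,-0.3,0],[0,0,0,0,0,0],[0,0,0,0,0,0],[0,0,0,0,0,0]]

```text
clock: 27.2
eef_pos: [438.7, -11.2, 134.1]
tool_rot: [-1.543, 0.016, 0.219]
force: [1.0, 0.9, -0.2]
width: 84.9
```

```bash
python3 - <<'E'
from h import *
p,R=T();print(p,R.as_euler('xyz',True)); d=cam('wrist'); np.savez('/tmp/w11',**d)
blobs(d,(0,0,165),(179,60,255),26,amin=1500,close=9)
q=plan((446.2,-25.2,90),11,4)
E
```

```text
[438.74216738 -11.18692614 134.11519678] [-88.38103147   0.94488449  12.525145  ]
px (293, 188, 73, 68) centre [445.4 -24.8] size [53.9 54.2] angle 10.8
dist 47.1 per row turn deg [-0.4   0.39 -0.23]
[0.03, 0.27, -0.11, -0.08, 0.08, -0.05], [0.03, 0.27, -0.1, -0.08, 0.08, -0.05], [0.03, 0.28, -0.1, -0.08, 0.08, -0.05], [0.03, 0.28, -0.1, -0.08, 0.08, -0.05],
```

apply_moves:
  commands:
    - [[0.02,0.25,-0.1,-0.08,0.08,-0.05],[0.02,0.25,-0.1,-0.08,0.08,-0.05],[0.02,0.25,-0.1,-0.08,0.08,-0.05],[0.02,0.25,-0.1,-0.08,0.08,-0.05],[0,0.2,0,0,0,0],[0,0,0,0,0,0],[0,0,0,0,0,0]]

```text
clock: 27.83
eef_pos: [454.9, -15.0, 86.7]
tool_rot: [-1.567, -0.017, 0.199]
force: [0.0, -0.3, -0.0]
width: 84.8
```

```bash
python3 - <<'E'
from h import *
p,R=T();print(p,R.as_euler('xyz',True))
q=plan((446,-25.1,50),10.9,3)
E
```

```text
[454.93902638 -14.99855502  86.69332706] [-89.7716866   -0.9507834   11.38410867]
dist 39.1 per row turn deg [-0.08  0.16  0.32]
[-0.09, 0.3, -0.07, -0.02, 0.03, 0.06], [-0.09, 0.3, -0.07, -0.02, 0.03, 0.06], [-0.09, 0.31, -0.07, -0.02, 0.03, 0.06],
```

apply_moves:
  commands:
    - [[-0.1,0.2,-0.09,-0.02,0.03,0.06],[-0.09,0.2,-0.08,-0.02,0.03,0.06],[-0.07,0.2,-0.07,-0.02,0.03,0.06],[0,0.1,0,0,0,0],[0,0,0,0,0,0],[0,0,0,0,0,0]]

```text
clock: 28.33
eef_pos: [447.2, -26.4, 56.6]
tool_rot: [-1.572, -0.001, 0.191]
force: [-0.0, -0.0, -0.4]
width: 84.9
```

```bash
python3 - <<'E'
from h import *
p,R=T();print(p,R.as_euler('xyz',True))
q=plan((446,-25.1,1),10.9,6)
E
```

```text
[447.24693478 -26.43954711  56.5728068 ] [-9.00624911e+01 -7.09910936e-02  1.09219039e+01]
dist 55.6 per row turn deg [0.01 0.   0.01]
[-0.0, 0.23, 0.01, 0.0, 0.0, 0.0], [-0.0, 0.23, 0.01, 0.0, 0.0, 0.0], [-0.0, 0.23, 0.01, 0.0, 0.0, 0.0], [-0.0, 0.23, 0.01, 0.0, 0.0, 0.0], [-0.0, 0.23, 0.01, 0.0, 0.0, 0.0], [-0.0, 0.23, 0.01, 0.0, 0.0, 0.0],
```

apply_moves:
  commands:
    - [[0,0.22,0.01,0,0,0],[0,0.22,0.01,0,0,0],[0,0.22,0.01,0,0,0],[0,0.22,0.01,0,0,0],[0,0.22,0.01,0,0,0],[0,0.17,0,0,0,0],[0,0,0,0,0,0],[0,0,0,0,0,0]]

```text
clock: 29.0
eef_pos: [449.1, -24.0, 5.0]
tool_rot: [-1.571, -0.006, 0.19]
force: [-0.2, -0.7, 0.3]
width: 85.4
```

```bash
python3 - <<'E'
from h import *
p,R=T();print(p,R.as_euler('xyz',True))
q=plan((446,-25.1,1),10.9,1)
E
```

```text
[449.14400691 -23.95709137   4.995203  ] [-90.03071189  -0.33087729  10.88105083]
dist 5.2 per row turn deg [ 0.03 -0.02  0.33]
[-0.08, 0.1, -0.01, 0.01, -0.0, 0.07],
```

apply_moves:
  commands:
    - [[-0.08,0.1,-0.02,0.01,0,0.07],[0,0,0,0,0,0],[0,0,0,0,0,0]]

```text
clock: 29.25
eef_pos: [446.7, -25.3, 1.6]
tool_rot: [-1.57, -0.001, 0.19]
force: [-0.3, 0.3, 0.1]
width: 85.2
```

apply_moves:
  commands:
    - [[0,0,0,0,0,0],[0,0,0,0,0,0],[0,0,0,0,0,0],[0,0,0,0,0,0],[0,0,0,0,0,0],[0,0,0,0,0,0],[0,0,0,0,0,0]]
  claw: 0

```text
clock: 29.83
eef_pos: [446.8, -25.9, 2.8]
tool_rot: [-1.571, -0.002, 0.189]
force: [0.7, -0.1, -2.1]
width: 54.9
```

apply_moves:
  commands:
    - [[0,-0.2,0,0,0,0],[0,-0.4,0,0,0,0],[0,-0.7,0,0,0,0],[0,-0.8,0,0,0,0],[0,-0.8,0,0,0,0],[0,-0.8,0,0,0,0],[0,-0.8,0,0,0,0],[0,-0.4,0,0,0,0]]

```text
clock: 30.5
eef_pos: [442.1, -24.8, 202.3]
tool_rot: [-1.566, 0.013, 0.193]
force: [0.6, 0.9, -1.4]
width: 54.8
```

```bash
python3 - <<'E'
from h import *
p,R=T();print(p,R.as_euler('xyz',True))
q=plan((627.3,246,200),11,10)
E
```

```text
[442.06237108 -24.80788853 202.29284798] [-89.73200157   0.76908623  11.07576809]
dist 328.1 per row turn deg [-0.03  0.01 -0.08]
[0.58, 0.0, 0.58, -0.01, 0.0, -0.02], [0.58, 0.0, 0.58, -0.01, 0.0, -0.02], [0.58, 0.0, 0.58, -0.01, 0.0, -0.02], [0.58, 0.0, 0.58, -0.01, 0.0, -0.02], [0.58, 0.0, 0.58, -0.01, 0.0, -0.02], [0.58, 0.0, 0.58, -0.01, 0.0, -0.02], [0.58, 0.0, 0.58, -0.01, 0.0, -0.02], [0.58, 0.0, 0.58, -0.01, 0.0, -0.02], 
[0.58, 0.0, 0.58, -0.01, 0.0, -0.02], [0.58, 0.01, 0.58, -0.01, 0.0, -0.02],
```

apply_moves:
  commands:
    - [[0.5,0,0.5,-0.01,0,-0.02],[0.58,0,0.58,-0.01,0,-0.02],[0.58,0,0.58,-0.01,0,-0.02],[0.58,0,0.58,-0.01,0,-0.02],[0.58,0,0.58,-0.01,0,-0.02],[0.58,0,0.58,-0.01,0,-0.02],[0.55,0,0.5,0,0,0],[0.4,0,0.4,0,0,0]]

```text
clock: 31.17
eef_pos: [584.4, 172.6, 202.2]
tool_rot: [-1.583, 0.005, 0.175]
force: [1.0, -0.6, -1.7]
width: 54.7
```

apply_moves:
  commands:
    - [[0,0,0,0,0,0],[0,0,0,0,0,0],[0,0,0,0,0,0]]

```text
clock: 31.42
eef_pos: [584.8, 179.2, 200.6]
tool_rot: [-1.578, 0.005, 0.182]
force: [-0.3, -0.2, -0.4]
width: 54.9
```

```bash
python3 - <<'E'
from h import *
p,R=T();print(p,R.as_euler('xyz',True))
q=plan((627.3,246,160),11,4)
E
```

```text
[584.79675962 179.24286208 200.59941801] [-90.43897202   0.27706464  10.41069738]
dist 88.9 per row turn deg [ 0.11 -0.15 -0.07]
[0.34, 0.25, 0.36, 0.02, -0.03, -0.01], [0.34, 0.25, 0.36, 0.02, -0.03, -0.01], [0.34, 0.25, 0.36, 0.02, -0.03, -0.01], [0.34, 0.25, 0.36, 0.02, -0.03, -0.01],
```

apply_moves:
  commands:
    - [[0.34,0.1,0.36,0.02,-0.03,-0.01],[0.34,0.2,0.36,0.02,-0.03,-0.01],[0.34,0.25,0.36,0.02,-0.03,-0.01],[0.3,0.25,0.35,0.02,-0.03,-0.01],[0,0.1,0,0,0,0],[0,0,0,0,0,0],[0,0,0,0,0,0]]

```text
clock: 32.0
eef_pos: [624.4, 233.9, 160.8]
tool_rot: [-1.582, 0.009, 0.184]
force: [1.1, -0.2, -1.4]
width: 54.6
```

```bash
python3 - <<'E'
from h import *
p,R=T();print(p,R.as_euler('xyz',True))
q=plan((627.3,246,135),11,3)
E
```

```text
[624.44476557 233.91810616 160.81442912] [-90.64313654   0.51598272  10.53187294]
dist 28.6 per row turn deg [ 0.21 -0.16 -0.17]
[0.04, 0.21, 0.1, 0.04, -0.03, -0.03], [0.04, 0.21, 0.1, 0.04, -0.03, -0.03], [0.04, 0.21, 0.1, 0.04, -0.03, -0.03],
```

apply_moves:
  commands:
    - [[0.04,0.2,0.1,0.04,-0.03,-0.03],[0.03,0.2,0.1,0.04,-0.03,-0.03],[0.02,0.2,0.1,0.04,-0.03,-0.03],[0,0,0,0,0,0],[0,0,0,0,0,0],[0,0,0,0,0,0]]

```text
clock: 32.5
eef_pos: [625.2, 241.9, 135.2]
tool_rot: [-1.574, 0.001, 0.189]
force: [-0.4, 0.2, -1.1]
width: 54.7
```

```bash
python3 - <<'E'
from h import *
p,R=T();print(p,R.as_euler('xyz',True))
q=plan((627.3,246,118),11,3)
E
```

```text
[625.19484709 241.94734542 135.15202647] [-9.01783956e+01  7.30743038e-02  1.08016920e+01]
dist 17.7 per row turn deg [ 0.06 -0.07 -0.02]
[0.02, 0.14, 0.03, 0.01, -0.01, -0.0], [0.02, 0.14, 0.03, 0.01, -0.01, -0.0], [0.02, 0.14, 0.03, 0.01, -0.01, -0.0],
```

apply_moves:
  commands:
    - [[0.03,0.13,0.04,0.01,-0.01,0],[0.02,0.13,0.03,0.01,-0.01,0],[0.02,0.13,0.03,0.01,-0.01,0],[0,0,0,0,0,0],[0,0,0,0,0,0]]

```text
clock: 32.92
eef_pos: [627.9, 246.9, 118.5]
tool_rot: [-1.571, 0.0, 0.191]
force: [-0.3, -0.2, -2.1]
width: 54.7
```

```bash
python3 - <<'E'
from h import *
p,R=T();print(p,R.as_euler('xyz',True))
q=plan((627.3,246,110.5),11,2)
E
```

```text
[627.91762257 246.91832462 118.53807484] [-9.00063450e+01  6.92029855e-06  1.09498950e+01]
dist 8.1 per row turn deg [ 0.   -0.03 -0.  ]
[-0.01, 0.1, -0.01, 0.0, -0.01, -0.0], [-0.01, 0.1, -0.01, 0.0, -0.01, -0.0],
```

apply_moves:
  commands:
    - [[-0.01,0.08,-0.02,0,0,0],[-0.01,0.08,-0.02,0,0,0],[0,0.04,0,0,0,0],[0,0,0,0,0,0]]

```text
clock: 33.25
eef_pos: [627.7, 245.3, 110.6]
tool_rot: [-1.571, -0.001, 0.191]
force: [-0.3, -0.1, -0.7]
width: 54.6
```

apply_moves:
  commands:
    - [[0,0.03,0,0,0,0],[0,0.03,0,0,0,0],[0,0,0,0,0,0]]

```text
clock: 33.5
eef_pos: [627.8, 245.3, 111.0]
tool_rot: [-1.572, -0.002, 0.191]
force: [0.8, -0.0, -1.5]
width: 55.0
```

apply_moves:
  commands:
    - [[0,0,0,0,0,0],[0,0,0,0,0,0],[0,0,0,0,0,0],[0,0,0,0,0,0],[0,0,0,0,0,0],[0,0,0,0,0,0]]
  claw: 85

```text
clock: 34.0
eef_pos: [628.6, 245.8, 111.3]
tool_rot: [-1.571, -0.004, 0.19]
force: [0.3, 0.1, -0.3]
width: 84.9
```

apply_moves:
  commands:
    - [[0,-0.3,0,0,0,0],[0,-0.5,0,0,0,0],[0,-0.7,0,0,0,0],[0,-0.8,0,0,0,0],[0,-0.8,-0.4,0,0,0],[0,-0.4,-0.6,0,0,0],[0,0,-0.3,0,0,0],[0,0,0,0,0,0]]

```text
clock: 34.67
eef_pos: [636.8, 195.7, 261.4]
tool_rot: [-1.569, -0.003, 0.196]
force: [-0.8, -1.3, -0.7]
width: 84.7
```

```bash
python3 - <<'E'
from h import *
p,R=T();print(p,R.as_euler('xyz',True)); d=cam('wrist'); np.savez('/tmp/w12',**d)
print('rosette');blobs(d,(0,0,140),(179,60,255),134,amin=1500,close=9,roi=(200,0,440,260))
print('wood');blobs(d,(8,80,80),(22,255,255),30)
s=cam('scene'); a=cv2.resize(d['image'],(400,250)); b=cv2.resize(s['image'][140:265,300:500],(400,250),interpolation=2); cv2.imwrite('pics/w12.png',np.hstack([a,b])[:,:,::-1])
print('grip scene moved?'); old=np.load('/tmp/scene.npz')['image']; df=cv2.absdiff(old,s['image']).max(2); print('hammer diff',df[195:232,95:200].max(),'offcut diff',df[195:232,470:520].max())
E
```

```text
[636.80684218 195.71138717 261.43961805] [-89.88060058  -0.1816329   11.24107726]
rosette
px (286, 91, 75, 75) centre [629.  245.9] size [55.9 55.4] angle 11.3
wood
px (598, 298, 42, 102) centre [1078.4   17. ] size [ 53.7 173.5] angle 27.8
px (281, 273, 12, 65) centre [630.4   9.3] size [12.6 95.2] angle 7.8
px (100, 144, 69, 55) centre [437.  147.9] size [74.9 52.3] angle 35.4
px (262, 92, 25, 49) centre [578.9 236.1] size [24.4 48.7] angle 11.9
px (286, 54, 69, 36) centre [618.  288.5] size [69.1 32.8] angle 11.3
grip scene moved?
hammer diff 7 offcut diff 125
```

View pics/w12.png

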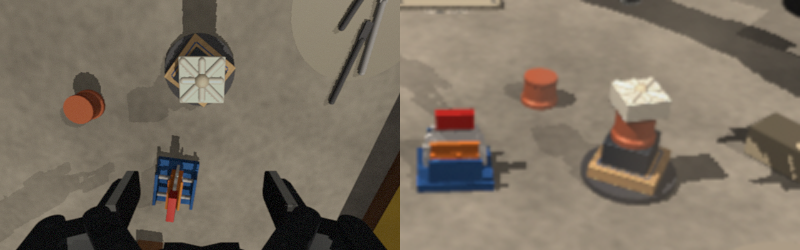

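The column stands complete, with the rosette at (629.0,245.9) over the drum at (627.8,245.7), and the template is upright in the clip. The pixel change at the offcut looks like the arm's shadow, since the arm stayed well clear of it. I'll let it settle and hand in.

apply_moves:
  commands:
    - [[0,0,0,0,0,0],[0,0,0,0,0,0],[0,0,0,0,0,0],[0,0,0,0,0,0]]

```text
clock: 35.1
eef_pos: [631.9, 202.0, 256.0]
tool_rot: [-1.565, 0.006, 0.205]
force: [0.9, 0.1, -0.1]
width: 85.1
```

```bash
python3 -c "
from h import *
print(finish_job())"
```

```text
the job is handed in; nothing more can be done
None
```

I pressed the template home in the clip and built the column on the stand: plinth, then the left-most drum bead down, then the rosette face up. Everything was released, and I handed the job in at about 35 s; no verdict is reported.

**Last checks from the wrist camera:**

| Piece | Measured against | Offset |
|---|---|---|
| Template | clip jaws | about 1 mm |
| Plinth | stand | 1.3 mm, square |
| Drum | plinth | 1.7 mm |
| Rosette | drum | 1.2 mm |

- **Template seating:** pressing down met about 31 N at the clip floor, at the same tool height as in the rack bed. That puts the bottom edge about 14 mm above the table.
- **Upright:** in the final picture all four pieces stand upright and clear of the gripper.
- **Hammer:** its image region is unchanged.
- **Offcut:** its image region did change. It appears shaded by the arm, and the tool stayed over 100 mm away, so I took it as shadow and did not measure its position again.

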